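# Load fossil urchins into the shaker pot and pin its lid shut

## Task

Swing the shaker's lid clear of the pot and lower every fossil sea urchin on the bench gently down into the pot, without dropping any in or pressing hard. Then swing the lid fully shut, so that its lug lies in the fork, and push the headed pin from the wooden block down through fork and lug until its head sits flat on the fork; let go of everything. Leave the vials, dish, jar, pen and brush where they are.

Things in the scene. Friction and masses are not known exactly. Their poses are not given: they have to be found in the camera images.
- urchin1: fossil sea urchin: tan stone, round from above with five darker rays, 34 mm across (widest 9 to 13 mm above its base), 26 mm high, domed top, flat 25 mm underside; 40 g; starts on the bench. Origin: centre of its underside, z up through the dome. Only three to five of the five urchins are present (None = absent)
- urchin2: fossil sea urchin: tan stone, round from above with five darker rays, 34 mm across (widest 9 to 13 mm above its base), 26 mm high, domed top, flat 25 mm underside; 40 g; starts on the bench. Origin: centre of its underside, z up through the dome. Only three to five of the five urchins are present (None = absent)
- urchin3: fossil sea urchin: tan stone, round from above with five darker rays, 34 mm across (widest 9 to 13 mm above its base), 26 mm high, domed top, flat 25 mm underside; 40 g; starts on the bench. Origin: centre of its underside, z up through the dome. Only three to five of the five urchins are present (None = absent)
- urchin4: fossil sea urchin: tan stone, round from above with five darker rays, 34 mm across (widest 9 to 13 mm above its base), 26 mm high, domed top, flat 25 mm underside; 40 g; starts on the bench. Origin: centre of its underside, z up through the dome. Only three to five of the five urchins are present (None = absent)
- urchin5: fossil sea urchin: tan stone, round from above with five darker rays, 34 mm across (widest 9 to 13 mm above its base), 26 mm high, domed top, flat 25 mm underside; 40 g; starts on the bench. Origin: centre of its underside, z up through the dome. Only three to five of the five urchins are present (None = absent)
- shaker: grey base plate of the shaker, 220 (x) x 330 (y) x 14 mm, fixed. Along its y axis it carries the hinge post (at +113 mm, 24 mm diameter), the open aluminium pot (at 0) and the steel fork (at -120 mm), none above 92 mm; the lid is higher. Origin: underside, below the pot's centre; z up
- pot_floor (a point): centre of the pot's inner floor, 20 mm above the bench. The pot is a round straight-walled vessel: inside diameter 156 mm, wall 4 mm, rim 70 mm above this point (90 mm above the bench)
- lid (a joint): lid angle about the upright hinge post, rad: 0 = shut (a firm stop: lug in the fork, holes in line), 2.0 = wide open (a stop). Opening is counter-clockwise from above, out over the shaker's +x side. Starts part open, covering part of the mouth; stays where left (friction 0.12 N m)
- lid_knob (a point): centre of the top of the lid's black upright knob, 132 mm above the bench, 18 mm diameter, 30 mm tall, 113 mm from the hinge axis; over the pot's centre when shut. The lid is a flat aluminium disc 167 mm across centred under it, 94 to 100 mm above the bench, with a steel arm across it (top at 102 mm) from hinge to lug
- lid_hinge (a point): the lid's upright hinge axis, 92 mm above the bench
- fork_hole (a point): centre of the hole in the top of the steel fork, 90 mm above the bench, z up. Two level 34 x 34 mm tines 10 mm thick (tops at 90 and 66 mm), joined on the shaker's -x side, open to its +x side, each with an upright 14.5 mm through hole. The lid's lug, 8 mm thick with a 16.5 mm hole, swings in between them
- pin: headed pin: steel shank 12 mm diameter, 42 mm long, last 8 mm tapering to 5 mm; head (flange) 26 mm diameter, 4 mm thick; above it a black round grip 18 mm diameter, 24 mm tall. 60 g. Origin: centre of the head's underside; z up along the grip. Starts upright in the wooden block, head on the block's top
- pin_tip (a point): lower tip of the pin's shank, 42 mm below the flange's underside
- holder: wooden block 60 x 60 x 46 mm, fixed to the bench, with the pin standing in its middle hole (15.5 mm). Origin: centre of its underside
- vial_a: small clear vial with a white cap, 24 mm diameter, 52 mm tall, standing; bystander. Origin: centre of its base
- vial_b: another such vial; bystander
- dish: closed glass dish, 64 mm diameter, 14 mm high; bystander. Origin: centre of its base
- jar: white jar, 52 mm diameter, 50 mm tall; bystander. Origin: centre of its base
- pen: grey drawing pen, 125 mm long, 12 mm thick, lying along its x axis; bystander
- brush: small brush, 170 mm long, lying along its x axis; bystander
Things that resemble listed ones, but are neither listed nor needed, are in the scene too. Leave any purple or red look-alike of the urchin3 alone. Leave any purple look-alike of the urchin4 alone.

How it is judged:
On the way, in this order (a step that is already met when the one before it is completed fails the run):
1. all urchins present lie in the pot, below its rim (horizontal distance between each of urchin1, urchin2, urchin3, urchin4, urchin5 and pot_floor below 0.074 m and z of urchin1 in the frame of pot_floor between -0.01 and 0.062 m and z of urchin2 in the frame of pot_floor between -0.01 and 0.062 m and z of urchin3 in the frame of pot_floor between -0.01 and 0.062 m and z of urchin4 in the frame of pot_floor between -0.01 and 0.062 m and z of urchin5 in the frame of pot_floor between -0.01 and 0.062 m), for 0.2 s.
2. the lid is swung shut (value of joint lid below 0.04 rad), for 0.2 s.
3. the pin is through fork and lug, its head on the fork (horizontal distance between pin and fork_hole below 0.004 m and z of pin in the frame of fork_hole between -0.004 and 0.003 m and angle between pin's own z axis and vertical below 0.12 rad), for 0.2 s.
At the end, for the whole second after the job is handed in: All urchins present are in the pot (origin within 74 mm of its axis and under 62 mm above its floor), the lid is shut (within 0.04 rad), and the pin is seated: flange's underside within 3 mm of the fork's top, within 4 mm of the hole's centre, upright within 0.12 rad; urchins and pin at rest (all of step 1 and all of step 3 and value of joint lid below 0.04 rad and linear speed of each of urchin1, urchin2, urchin3, urchin4, urchin5, pin below 0.03 m/s); the robot touches nothing.
It fails at once if an urchin falls into the pot: faster than 0.8 m/s inside it (a fall of about 3 cm) ((horizontal distance between urchin1 and pot_floor below 0.076 m and z of urchin1 in the frame of pot_floor below 0.062 m and linear speed of urchin1 above 0.8 m/s) or (horizontal distance between urchin2 and pot_floor below 0.076 m and z of urchin2 in the frame of pot_floor below 0.062 m and linear speed of urchin2 above 0.8 m/s) or (horizontal distance between urchin3 and pot_floor below 0.076 m and z of urchin3 in the frame of pot_floor below 0.062 m and linear speed of urchin3 above 0.8 m/s) or (horizontal distance between urchin4 and pot_floor below 0.076 m and z of urchin4 in the frame of pot_floor below 0.062 m and linear speed of urchin4 above 0.8 m/s) or (horizontal distance between urchin5 and pot_floor below 0.076 m and z of urchin5 in the frame of pot_floor below 0.062 m and linear speed of urchin5 above 0.8 m/s)).
It fails at once if an urchin is pressed on the shaker or its pot with more than 30 N (contact force between any of urchin1, urchin2, urchin3, urchin4, urchin5 and shaker above 30 N).
It fails at once if a bystander is moved by more than 5 cm (distance of any of vial_a, vial_b, dish, jar, pen, brush from where it was at the start of the episode above 0.05 m).
Of urchin1, urchin2, urchin3, urchin4, urchin5 only 3 to 5 are there at a start; the rules pass over those that are not, and their reading is None.
At some moment in a run one of urchin1, urchin2, urchin3, urchin4, urchin5 may be knocked a few centimetres aside while the robot is not near it.
It also fails if it takes over 210 s, if anything falls off the work surface, if the arm or the gripper's body presses on something with over 40 N, if the wrist force passes 120 N, or if a joint passes its speed limit or range.

## Robot

A 6-joint arm with a two-finger parallel gripper is mounted at the origin on the work surface. World frame = base frame: x ahead of the robot, y to its left, z up, the work surface at z = 0. Lengths are in m, angles in rad, forces in N, time in s.
With the tool pointing down it reaches from about 0.375 to 0.9 m from the base axis. Payload 3.1 kg.
Tool frame: the origin (TCP) lies midway between the tips of the shut fingers; the grasp point (between the pads) lies 19 mm behind it; z points along the fingers, y is the direction in which the jaws open and shut (so a half turn about z gives the same grasp; the last joint's range is limited). The gripper opens to 85 mm and grips with 20 to 120 N. Pads are 22 mm wide; open, the fingers measure 114 mm over their backs; the gripper's body (76 mm by 85 mm) begins 54 mm behind the grasp point. The pads swing forward as they close: fully open they stand 13 mm farther back than shut.
Start: joints at [1.157, 0.527, 1.433, -0, 1.181, -0.178], TCP at [0.145, 0.608, 0.231] pointing down, gripper open.
Joint ranges: [-3.08, 3.08], [-0.75, 2.2], [0.22, 2.44], [-1.43, 4.57], [0, 2.65], [-2.85, 2.85]. Speed limits (rad/s): [2.79, 2.79, 3.14, 3.14, 3.14, 3.14].

## Interface

Orientations are given as a 3x3 rotation matrix whose columns are the frame's x, y, z axes.
In Python, from workcell import r, vision, hand_in gives the robot as it stands.
- The arm moves only by the tool send_rows, never from a script. Its argument "steps" is a list of rows, each a list of 5 numbers: the closure, from -1 (fully open) to 1 (shut), then the shift along the tool's x, y, z in cm, then the turn about the tool's z in rad. In form: [[claw, tx, ty, tz, spin], ...]. A call has exactly 10 rows; each row is the pose to reach, as a shift and turn from the pose commanded when the call began, along the tool's axes at that moment; what a row does not reach only later rows make up. A row lasts 1/8 s, in which the tool goes at most 62.5 mm and 10.7 degrees, less where a joint would pass 70% of its speed; a pose out of reach is approached as far as the arm can. A call with a gripper value outside its range is refused whole. The fingers move at their own pace and stop on an object; the grip force is fixed at half the most. Time passes only in rows, so rows that repeat a pose let the fingers close, or fill a call up. It gives the time, the measured TCP pose, the force and the opening at its end, in the units of the state.
- r.read_state(): the state, without advancing time (a new reading comes with each control period).
- vision.camera(name): name is "scene" or "top"; returns (picture, depth): 384x512x3 uint8, blue, green, red; 384x512 float32, m along the optical axis (not along the pixel's ray), 0 where there is no reading.
- vision.camera_info(name): a dict with "K" (3x3 intrinsics, pixels), "rvec" (rotation vector, rad) and "tvec" (3), from world to camera coordinates, as OpenCV has them. Camera axes: x right, y down, z forward; pixel columns grow to the right and rows downward; lengths in m; the calibration is good to about 2 mm. A picture is of the moment at which its call begins. camera_info takes no time and is no camera call.
- hand_in(): hands the job in, once; it reports no verdict.
The state is a dict: "time_s": time; "joint_pos": joint angles; "joint_velocities": joint speeds; "joint_efforts": joint torques, N m; "position": TCP position; "orientation": TCP orientation; "wrist_force": force on the tool from outside, world axes, zero at the start; "wrist_torque": the same for the moment, N m; "gripper_width": opening from 0.0 (shut) to 1.0 (fully open).
Only numpy, scipy, OpenCV 4.12 (cv2) and the standard library are available. Lean on these libraries where they do the work, as an engineer would, in place of code of your own. Each camera call takes 0.05 s, during which the arm holds its last target.

## Working session

There is one attempt and no reset: what is moved stays moved. The work goes in short steps, Python scripts to look and compute and a tool call to move; the robot and the scene stay as the last step left them, time stands still between calls to the robot, and variables do not carry over. Pictures are saved under pics/ and viewed, and the job is handed in when it is done.

Besides the shell and the picture viewer there is one more tool, called after ">>>" by a JSON object that holds its "op" and its "data", one argument or row to a line. send_rows: Moves the arm, as the interface text tells. Its arguments: {"type":"object","properties":{"steps":{"type":"array","items":{"type":"array","items":{"type":"number"}}}},"required":["steps"]}

```bash
ls; mkdir -p pics
python3 - <<'E'
from workcell import r, vision
import cv2
print(r.read_state())
for n in("scene","top"):
    p,d=vision.camera(n); cv2.imwrite(f"pics/{n}0.png",p); 
    import numpy as np; np.save(f"pics/{n}0.npy",d)
    print(n,vision.camera_info(n))
E
```

```text
pics
{'time_s': 0.0, 'joint_pos': array([ 1.15751846e+00,  5.28472807e-01,  1.43390370e+00, -2.20828780e-05,
        1.18139360e+00, -1.78517635e-01]), 'joint_velocities': array([ 6.89974492e-04, -5.19234972e-04, -9.64473390e-04, -1.99192578e-04,
        2.84576890e-03,  3.54128199e-05]), 'joint_efforts': array([-2.10944498e-03, -4.42353380e+01, -1.78027958e+01, -4.32078896e-04,
        8.69484240e-03,  7.65622339e-07]), 'position': array([0.14507681, 0.60719249, 0.2303291 ]), 'orientation': array([[-9.72571940e-01,  2.32600706e-01, -8.55781172e-04],
       [ 2.32601992e-01,  9.72569948e-01, -2.00232878e-03],
       [ 3.66563962e-04, -2.14646520e-03, -9.99997629e-01]]), 'wrist_force': array([-0.27012743, -0.10074513,  0.04414878]), 'wrist_torque': array([0.00477608, 0.02932101, 0.01288393]), 'gripper_width': 0.9979632575453247}
scene {'K': array([[451.6489732 ,   0.        , 250.22273212],
       [  0.        , 451.6489732 , 193.18714734],
       [  0.        ,   0.        ,   1.        ]]), 'rvec': array([ 2.03717713,  1.21650179, -0.57001119]), 'tvec': array([-0.20072193, -0.22507239,  1.46968136])}
top {'K': array([[430.60903193,   0.        , 253.3479808 ],
       [  0.        , 430.60903193, 196.95471742],
       [  0.        ,   0.        ,   1.        ]]), 'rvec': array([ 2.17925379, -2.12185647,  0.10604435]), 'tvec': array([-0.05955249,  0.52416295,  1.22406538])}
```

View pics/scene0.png

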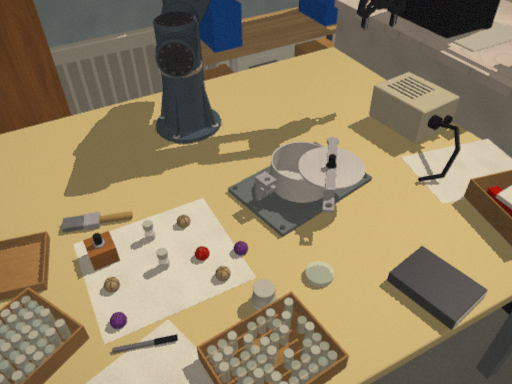

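View pics/top0.png

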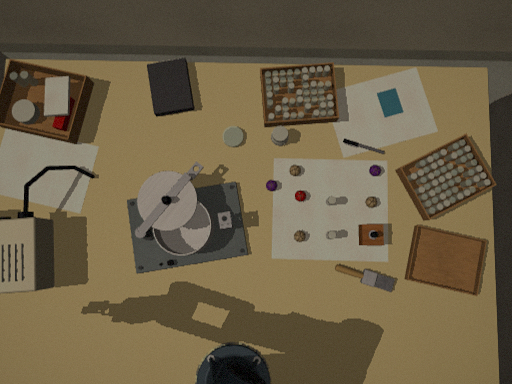

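```bash
cat > h.py <<'E'
import numpy as np, cv2
from workcell import r, vision
def cam(n):
    i=vision.camera_info(n); R=cv2.Rodrigues(i['rvec'])[0]; return i['K'],R,i['tvec']
def proj(n,P):
    i=vision.camera_info(n); return cv2.projectPoints(np.array(P,float).reshape(-1,3),i['rvec'],i['tvec'],i['K'],None)[0].reshape(-1,2)
def cloud(n,d):
    K,R,t=cam(n); v,u=np.mgrid[0:d.shape[0],0:d.shape[1]]
    c=np.stack([(u-K[0,2])/K[0,0]*d,(v-K[1,2])/K[1,1]*d,d],-1)
    W=(c-t)@R; W[d==0]=np.nan; return W
def tri(uvA,uvB,a='scene',b='top'):
    Ps=[]
    for n in(a,b):
        K,R,t=cam(n);Ps.append(K@np.c_[R,t])
    X=cv2.triangulatePoints(Ps[0],Ps[1],np.array(uvA,float).reshape(2,1),np.array(uvB,float).reshape(2,1));return (X[:3]/X[3]).ravel()
def ray(n,uv,z):
    K,R,t=cam(n); dr=R.T@np.linalg.inv(K)@np.array([uv[0],uv[1],1.]); c=-R.T@t; return c+dr*(z-c[2])/dr[2]
E
python3 - <<'E'
from h import *
print(proj('scene',[[.145,.608,.231],[0,0,0]]),proj('top',[[.145,.608,.231],[0,0,0]]))
d=np.load('pics/top0.npy');W=cloud('top',d)
for n,(u,v) in dict(u1=(295,170),u2=(371,202),u3=(300,236),table=(260,300),knob=(167,201),potc=(182,228),va=(332,201),vb=(331,235),pin=(374,234),fork=(224,218),dish=(234,136),jar=(280,136),mouthl=(196,168)).items(): print(n,W[v,u].round(4))
t=cv2.imread('pics/top0.png'); cv2.imwrite('pics/topA.png',cv2.resize(t[150:280,110:260],None,fx=5,fy=4.5,interpolation=cv2.INTER_CUBIC))
cv2.imwrite('pics/topB.png',cv2.resize(t[155:265,260:400],None,fx=5,fy=5,interpolation=cv2.INTER_CUBIC))
t=cv2.imread('pics/scene0.png'); cv2.imwrite('pics/scA.png',cv2.resize(t[130:240,220:380],None,fx=5,fy=5,interpolation=cv2.INTER_CUBIC))
cv2.imwrite('pics/scB.png',cv2.resize(t[190:340,60:280],None,fx=3.5,fy=3.5,interpolation=cv2.INTER_CUBIC))
E
```

```text
[[377.17695641  31.04555335]
 [188.53871231 124.0199678 ]] [[-27.04641573 338.68977085]
 [232.39824942 381.34789195]]
u1 [ 0.6101 -0.1661  0.0203]
u2 [ 0.5204 -0.3883  0.0236]
u3 [ 0.4161 -0.1833  0.0257]
table [ 0.2285 -0.0725 -0.0012]
knob [0.498  0.1865 0.1192]
potc [0.4302 0.161  0.018 ]
va [ 0.5172 -0.2706  0.0516]
vb [ 0.4204 -0.268   0.0538]
pin [ 0.4255 -0.3825  0.0777]
fork [0.463  0.0393 0.0145]
dish [0.711  0.0182 0.0124]
jar [ 0.7041 -0.1187  0.0501]
mouthl [ 0.6132  0.131  -0.0027]
```

View pics/topA.png

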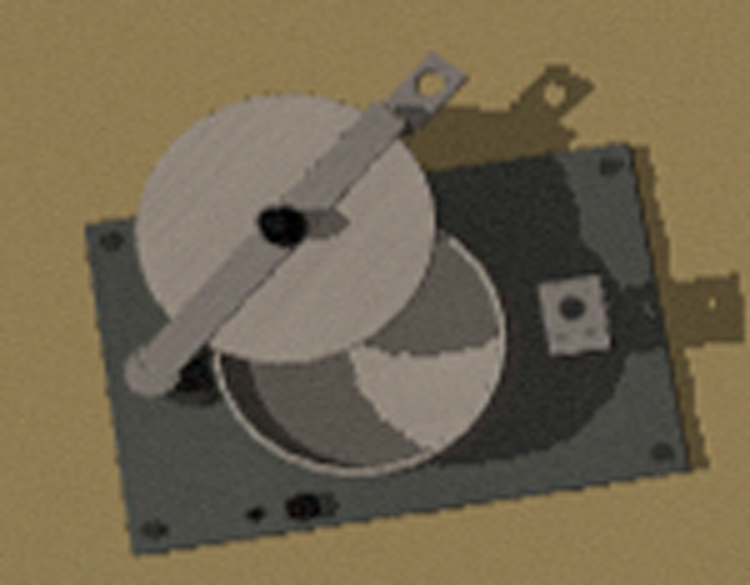

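View pics/topB.png

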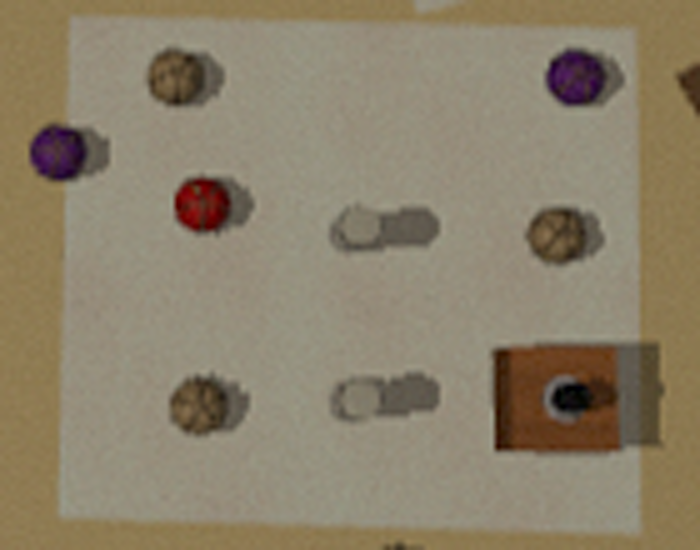

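View pics/scA.png

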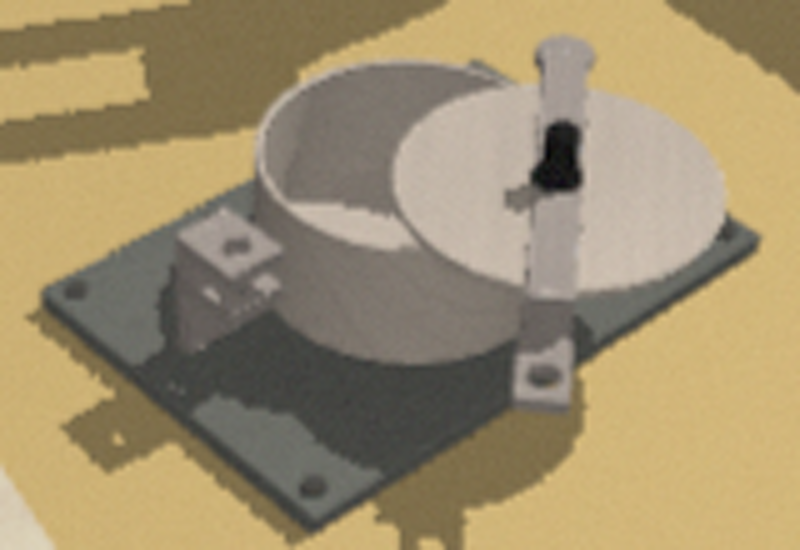

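View pics/scB.png

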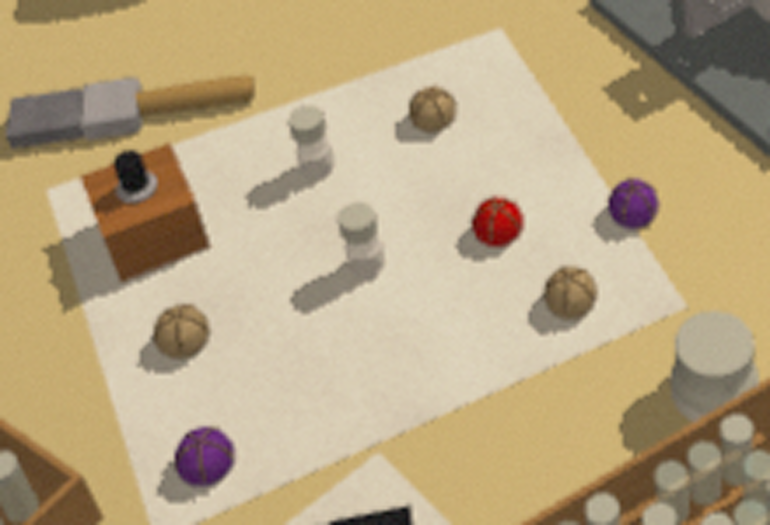

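Run:
```python
from h import *
print('fork',tri((267.4,179.2),(224.4,218.4)))
print('knob',tri((332.4,155),(166.8,199.5)))
print('pintop',tri((97.1,234.8),(374.5,234.4)))
print('hinge',ray('top',(110+152/5,150+375/4.5),.102), tri((220+565/5,130+50/5),(110+150/5,150+375/4.5)))
print('lug',ray('top',(110+432/5,150+83/4.5),.09))
def refine(n,u,v,s=9):
    img=cv2.imread(f'pics/{n}0.png')[v-s:v+s+1,u-s:u+s+1].astype(int)
    b,g,rr=img[...,0],img[...,1],img[...,2]
    m=((rr-b)>25+0*rr)&(rr>70)&((rr-b)/(rr+1)>.22)
    m=m.astype(np.uint8); k,l,st,c=cv2.connectedComponentsWithStats(m)
    i=1+np.argmax(st[1:,4]); return c[i]+[u-s,v-s],st[i]
for n,s,t in (('A',(223,273),(295,170)),('B',(112,284),(371,202)),('C',(184,221),(300,236))):
    a,sa=refine('scene',*s);b,sb=refine('top',*t)
    print(n,a.round(1),sa,b.round(1),sb,tri(a,b).round(4),ray('top',b,.011).round(4),ray('scene',a,.012).round(4))
# pot rim fit by depth
d=np.load('pics/top0.npy');W=cloud('top',d)
m=(abs(W[...,2]-.09)<.004);m[:, :]&=True
ys,xs=np.where(m); ok=(xs>150)&(xs<215)&(ys>190)&(ys<260)
P=W[ys[ok],xs[ok]]; print(len(P))
from scipy.optimize import least_squares
f=least_squares(lambda q:np.hypot(P[:,0]-q[0],P[:,1]-q[1])-.080,[.44,.15],loss='soft_l1',f_scale=.002);print('pot',f.x,f.cost)
for n in('holder','x'):
    m=(abs(W[...,2]-.046)<.006); m2=np.zeros_like(m);m2[220:250,355:390]=1;m&=m2;print(W[m].mean(0),W[m].min(0),W[m].max(0));break
```

```text
fork [0.45797133 0.03380251 0.08791057]
knob [0.50303465 0.18838349 0.13424168]
pintop [ 0.42495517 -0.38342361  0.07342683]
hinge [0.40910348 0.25872011 0.102     ] [0.41046667 0.26358273 0.09648049]
lug [0.59490366 0.11505864 0.09      ]
A [222.6 273.3] [  1   2  16  16 190] [293.5 169.8] [ 3  4 10 11 75] [ 0.6121 -0.1632  0.0103] [ 0.6123 -0.1623  0.011 ] [ 0.6131 -0.1643  0.012 ]
B [111.4 284.4] [  1   2  16  16 208] [370.2 201.9] [ 3  4 11 11 81] [ 0.5221 -0.3896  0.0099] [ 0.522  -0.3891  0.011 ] [ 0.5238 -0.3898  0.012 ]
C [183.1 220.8] [  2   2  14  14 145] [298.5 236.3] [ 3  4 10 11 82] [ 0.4155 -0.1805  0.0096] [ 0.4155 -0.1803  0.011 ] [ 0.4178 -0.1812  0.012 ]
173
pot [0.43642495 0.14982544] 0.0007848110812130287
[ 0.42636348 -0.385657    0.04646402] [ 0.39765657 -0.41645278  0.04065283] [ 0.45594415 -0.35519184  0.05190173]
```

```bash
cat >> h.py <<'E'
def go(x,y,z,yaw):
    "shift cm + spin from present pose to world TCP target; yaw = world angle of tool y"
    s=r.read_state(); R=s['orientation']; d=R.T@(np.array([x,y,z])-s['position'])*100
    cy=np.arctan2(R[1,1],R[0,1]); sp=-(yaw-cy)
    print('t %.2f'%s['time_s'],'pos',s['position'].round(4),'yaw %.3f'%cy,'w %.3f'%s['gripper_width'],'F',s['wrist_force'].round(1),'->',d.round(2),'spin %.3f'%sp)
    return d,sp
E
python3 -c "
from h import *
go(.503,.188,.18,.906)"
```

```text
t 0.10 pos [0.1451 0.6073 0.2304] yaw 1.336 w 1.000 F [-0.  -0.2  0.4] -> [-44.56 -32.44   5.09] spin 0.430
```

>>> {"op": "send_rows", "data": {
  "steps": [
    [-0.5,-5,-3.6,0,0.05],
    [-0.5,-10,-7.2,0,0.1],
    [-0.5,-15,-10.9,0,0.15],
    [-0.5,-20,-14.5,0,0.2],
    [-0.5,-25,-18.2,0,0.25],
    [-0.5,-30,-21.8,1,0.3],
    [-0.5,-35,-25.5,2,0.35],
    [-0.5,-40,-29.1,3,0.4],
    [-0.5,-44.6,-32.4,4,0.43],
    [-0.5,-44.6,-32.4,5.1,0.43]
  ]
}}

```text
time_s: 1.35
position: [0.5071, 0.1859, 0.1798]
orientation: [[-0.783, 0.622, 0.002], [0.622, 0.783, -0.0], [-0.002, 0.001, -1.0]]
wrist_force: [-0.2, -0.4, 0.2]
gripper_width: 0.749
```

```bash
python3 -c "
from h import *
go(.503,.188,.11,.906)
p,d=vision.camera('scene');cv2.imwrite('pics/s1.png',cv2.resize(p[60:260,180:440],None,fx=3,fy=3))
p,d=vision.camera('top');cv2.imwrite('pics/t1.png',cv2.resize(p[100:290,80:330],None,fx=3,fy=3))
"
```

```text
t 1.35 pos [0.5071 0.1859 0.1798] yaw 0.900 w 0.749 F [-0.2 -0.4  0.2] -> [ 0.47 -0.1   6.98] spin -0.006
```

View pics/s1.png

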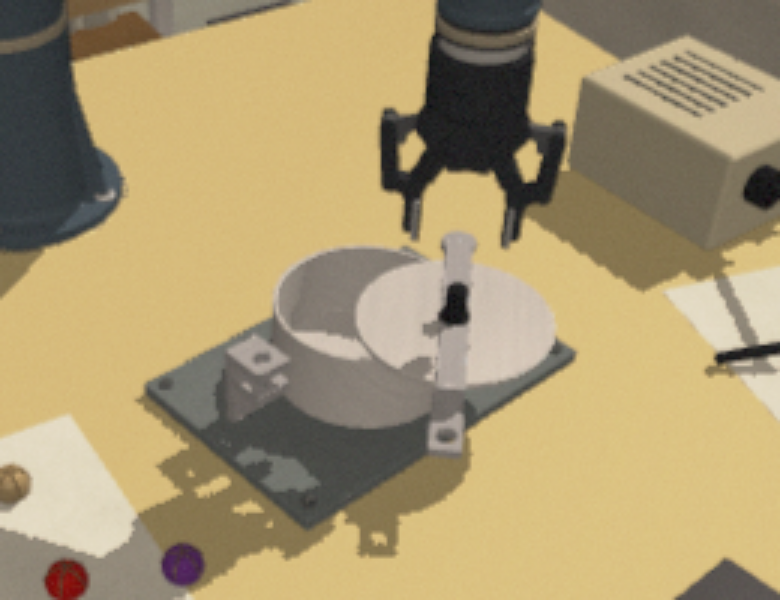

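View pics/t1.png

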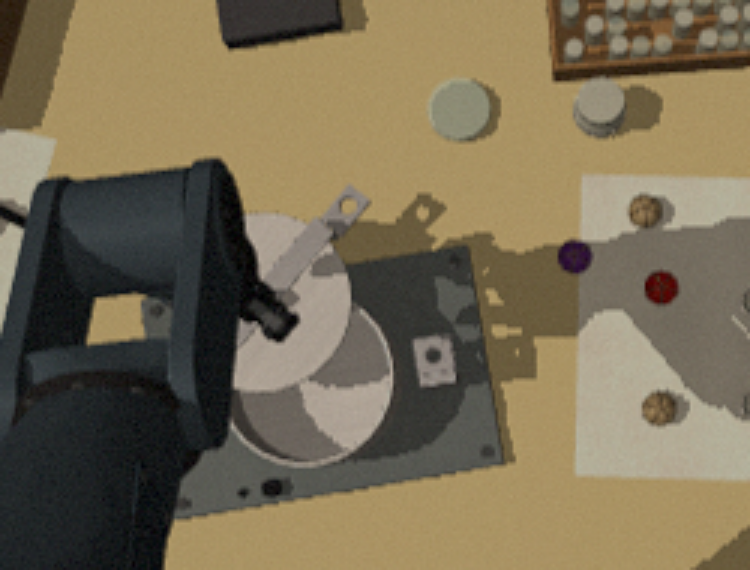

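>>> {"op": "send_rows", "data": {
  "steps": [
    [-0.5,0.4,-0.1,1,0],
    [-0.5,0.4,-0.1,2,0],
    [-0.5,0.4,-0.1,4,0],
    [-0.5,0.4,-0.1,6,0],
    [-0.5,0.4,-0.1,7,0],
    [-0.5,0.4,-0.1,7,0],
    [0.2,0.4,-0.1,7,0],
    [0.2,0.4,-0.1,7,0],
    [0.2,0.4,-0.1,7,0],
    [0.2,0.4,-0.1,7,0]
  ]
}}

```text
time_s: 2.7
position: [0.5002, 0.1906, 0.1106]
orientation: [[-0.787, 0.617, 0.001], [0.617, 0.787, 0.0], [-0.0, 0.0, -1.0]]
wrist_force: [0.5, 0.7, 0.1]
gripper_width: 0.4
```

```bash
python3 -c "
from h import *
s=r.read_state();R=s['orientation']
print(s['position'],s['wrist_force'],s['gripper_width'])
H=np.array([.410,.261]);p=s['position'][:2]
a0=.70;v=p-H;print('rad',np.linalg.norm(v),np.arctan2(v[1],v[0])+1.362)
for k in range(1,11):
  dth=k*.12
  ang=-1.362+a0+dth
  q=H+.113*np.array([np.cos(ang),np.sin(ang)])
  d=R[:2,:2].T@(q-p)*100; print(k,d.round(1),round(-dth,2))
p,d=vision.camera('scene');cv2.imwrite('pics/s2.png',cv2.resize(p[60:260,180:440],None,fx=3,fy=3))
"
```

```text
[0.50016141 0.19060753 0.11060089] [0.51555447 0.735765   0.11863608] 0.3996406708873091
rad 0.11438609955916484 0.6991147914129778
1 [0.2 1.4] -0.12
2 [0.5 2.7] -0.24
3 [0.9 4. ] -0.36
4 [1.4 5.2] -0.48
5 [2.1 6.4] -0.6
6 [3.  7.5] -0.72
7 [3.9 8.4] -0.84
8 [5.  9.3] -0.96
9 [ 6.1 10. ] -1.08
10 [ 7.4 10.5] -1.2
```

View pics/s2.png

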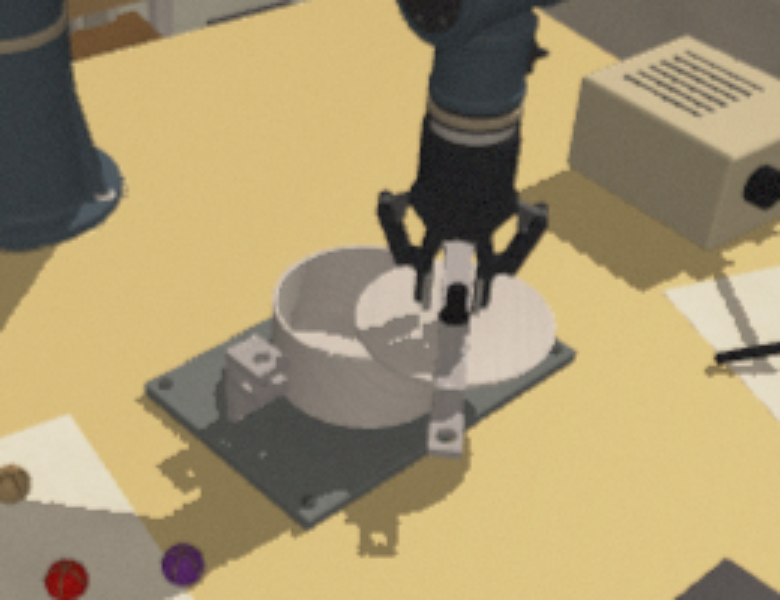

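>>> {"op": "send_rows", "data": {
  "steps": [
    [0.2,0.2,1.4,0,-0.12],
    [0.2,0.5,2.7,0,-0.24],
    [0.2,0.9,4.0,0,-0.36],
    [0.2,1.4,5.2,0,-0.48],
    [0.2,2.1,6.4,0,-0.6],
    [0.2,3.0,7.5,0,-0.72],
    [0.2,3.9,8.4,0,-0.84],
    [0.2,5.0,9.3,0,-0.96],
    [0.2,6.1,10.0,0,-1.08],
    [0.2,7.1,10.4,0,-1.17]
  ]
}}

```text
time_s: 4.0
position: [0.5093, 0.3166, 0.1105]
orientation: [[-0.873, -0.487, 0.002], [-0.487, 0.873, -0.0], [-0.002, -0.001, -1.0]]
wrist_force: [2.4, -1.2, 0.2]
gripper_width: 0.4
```

```bash
python3 -c "
from h import *
go(.5,.3,.16,1.571)
p,d=vision.camera('scene');cv2.imwrite('pics/s3.png',cv2.resize(p[60:260,180:440],None,fx=3,fy=3))
"
```

```text
t 4.00 pos [0.5093 0.3166 0.1105] yaw 2.080 w 0.400 F [ 2.4 -1.2  0.2] -> [ 1.61 -1.   -4.96] spin 0.509
```

View pics/s3.png

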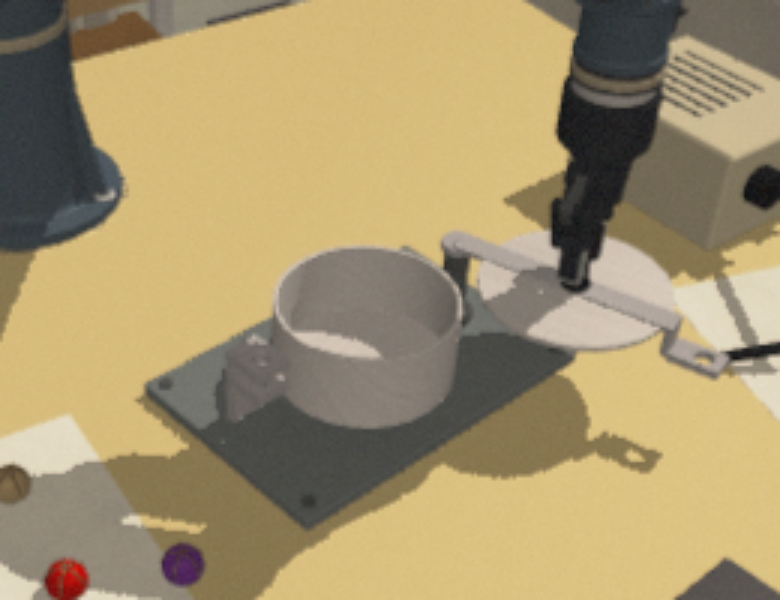

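```bash
python3 -c "
from h import *
go(.4155,-.1805,.17,1.571)
"
```

```text
t 4.05 pos [0.508  0.3176 0.1104] yaw 2.082 w 0.399 F [-0.7 -0.1  0.4] -> [ 32.42 -38.92  -6.  ] spin 0.511
```

>>> {"op": "send_rows", "data": {
  "steps": [
    [0.2,0,0,-3,0],
    [0.2,0,0,-6,0],
    [0.1,4,-4.8,-6,0.06],
    [-0.2,8,-9.6,-6,0.12],
    [-0.2,12,-14.4,-6,0.18],
    [-0.2,16,-19.2,-6,0.25],
    [-0.2,20,-24,-6,0.32],
    [-0.2,24,-28.8,-6,0.39],
    [-0.2,28,-33.6,-6,0.45],
    [-0.2,32.4,-38.9,-6,0.51]
  ]
}}

```text
time_s: 5.3
position: [0.4135, -0.1768, 0.1705]
orientation: [[-1.0, 0.009, 0.001], [0.009, 1.0, -0.0], [-0.001, -0.0, -1.0]]
wrist_force: [1.8, -0.7, 0.6]
gripper_width: 0.6
```

```bash
cat >> h.py <<'E'
def tans(n,p):
    "tan/brown blobs urchin-size: returns centroids"
    b,g,rr=[p[...,i].astype(int) for i in range(3)]
    # use saved start picture only for reference
def refine(n,p,u,v,s=9):
    img=p[v-s:v+s+1,u-s:u+s+1].astype(int); b,rr=img[...,0],img[...,2]
    m=(((rr-b)>25)&(rr>70)&((rr-b)/(rr+1)>.22)).astype(np.uint8)
    k,l,st,c=cv2.connectedComponentsWithStats(m); i=1+np.argmax(st[1:,4]); return c[i]+[u-s,v-s],st[i]
def look(tag,save=True):
    o={}
    for n in('scene','top'):
        p,d=vision.camera(n); cv2.imwrite(f'pics/{tag}_{n}.png',p); o[n]=(p,d)
    return o
E
python3 -c "
from h import *
go(.4155,-.1805,.006,1.571)
o=look('k4')
"
```

```text
t 5.30 pos [ 0.4135 -0.1768  0.1705] yaw 1.562 w 0.600 F [ 1.8 -0.7  0.6] -> [-0.19 -0.37 16.45] spin -0.009
```

View pics/k4_scene.png

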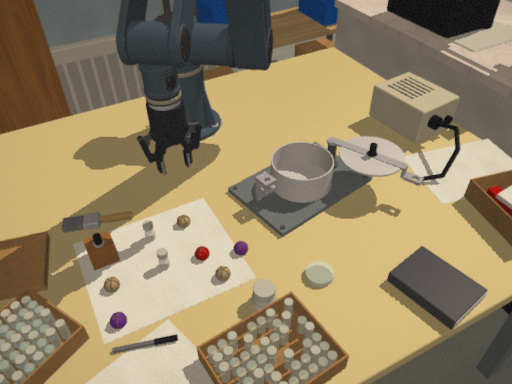

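View pics/k4_top.png

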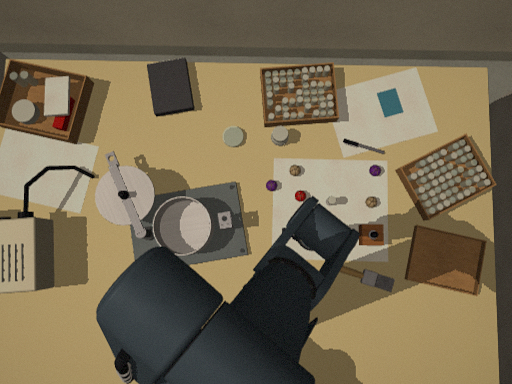

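```bash
python3 -c "
from h import *
p=cv2.imread('pics/k4_scene.png')
for q in((223,273),(112,284),(184,221)): a,s=refine('scene',p,*q);print(a,ray('scene',a,.0105))
t=cv2.imread('pics/k4_top.png');g=cv2.resize(t[190:265,140:250],None,fx=7,fy=7,interpolation=cv2.INTER_CUBIC);cv2.imwrite('pics/pot.png',g)
go(.4155,-.1805,.006,1.571)
"
```

```text
[222.60209424 273.2408377 ] [ 0.61181457 -0.16384259  0.0105    ]
[111.34634146 284.28780488] [ 0.52219568 -0.38988463  0.0105    ]
[183.08843537 220.85034014] [ 0.41635991 -0.18090049  0.0105    ]
t 5.40 pos [ 0.4145 -0.1815  0.1708] yaw 1.556 w 0.599 F [0.6 0.8 0.5] -> [-0.04  0.17 16.48] spin -0.015
```

View pics/pot.png

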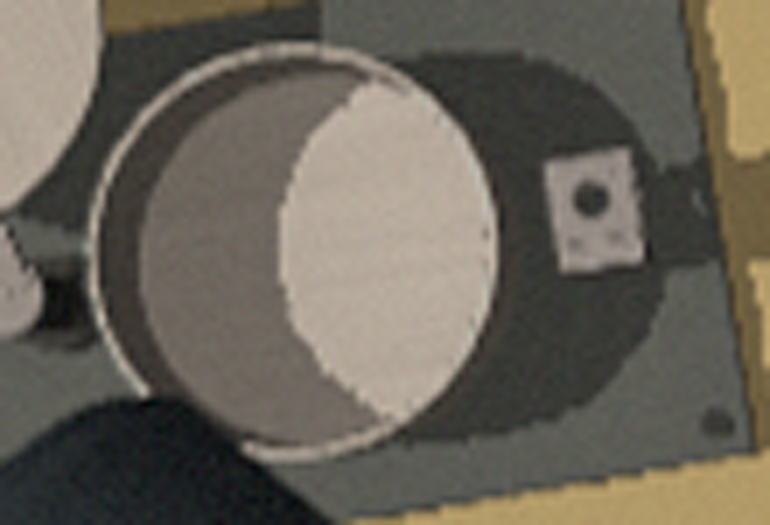

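>>> {"op": "send_rows", "data": {
  "steps": [
    [-0.2,-0.2,-0.3,2,-0.01],
    [-0.2,-0.2,-0.3,6,-0.01],
    [-0.2,-0.2,-0.3,10,-0.01],
    [-0.2,-0.2,-0.3,13,-0.01],
    [-0.2,-0.2,-0.3,15,-0.01],
    [-0.2,-0.2,-0.3,16.4,-0.01],
    [-0.2,-0.2,-0.3,16.4,-0.01],
    [1,-0.2,-0.3,16.4,-0.01],
    [1,-0.2,-0.3,16.4,-0.01],
    [1,-0.2,-0.3,16.4,-0.01]
  ]
}}

```text
time_s: 6.65
position: [0.4166, -0.1778, 0.0073]
orientation: [[-1.0, -0.005, 0.001], [-0.005, 1.0, -0.001], [-0.001, -0.001, -1.0]]
wrist_force: [0.6, 0.7, 7.0]
gripper_width: 0.353
```

>>> {"op": "send_rows", "data": {
  "steps": [
    [1,0,0,0,0],
    [1,0,0,0,0],
    [1,0,0,0,0],
    [1,0,0,-1,0],
    [1,0,0,-2,0],
    [1,0,0,-4,0],
    [1,0,0,-6,0],
    [1,0,0,-8,0],
    [1,0,0,-10,0],
    [1,0,0,-10,0]
  ]
}}

```text
time_s: 7.9
position: [0.417, -0.1783, 0.1079]
orientation: [[-1.0, -0.005, 0.003], [-0.005, 1.0, -0.002], [-0.003, -0.003, -1.0]]
wrist_force: [0.5, -1.0, -0.9]
gripper_width: 0.356
```

```bash
python3 -c "
from h import *
print(ray('top',(182.5,225.9),.09), ray('top',(140+592/7,190+200/7),.09))
go(.435,.151,.17,1.571)
o=look('k5');p=o['scene'][0]
for q in((223,273),(112,284)): a,s=refine('scene',p,*q);print(a,ray('scene',a,.0105))
cv2.imwrite('pics/k5.png',cv2.resize(p[90:290,60:300],None,fx=3,fy=3))
"
```

```text
[0.43303857 0.1465233  0.09      ] [0.45636934 0.03095303 0.09      ]
t 7.90 pos [ 0.417  -0.1783  0.1079] yaw 1.576 w 0.356 F [ 0.5 -1.  -0.9] -> [-1.99 32.9  -6.28] spin 0.005
[222.65608466 273.24338624] [ 0.61187863 -0.16374047  0.0105    ]
[111.3627451  284.26470588] [ 0.52215167 -0.38983677  0.0105    ]
```

View pics/k5.png

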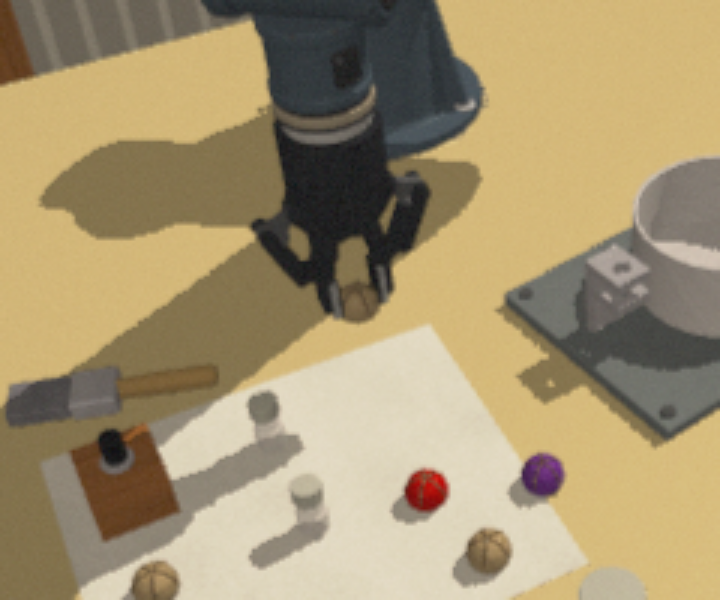

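```bash
python3 -c "
from h import *
p=cv2.imread('pics/k5_scene.png')
cv2.imwrite('pics/k5b.png',cv2.resize(p[150:210,150:210],None,fx=10,fy=10))
print(proj('scene',[[.417,-.178,.1079],[.417,-.178,.103],[.417,-.178,.108-.0073]]))
"
```

```text
[[179.30024781 191.4318749 ]
 [179.56476885 192.98487155]
 [179.68837158 193.71054014]]
```

View pics/k5b.png

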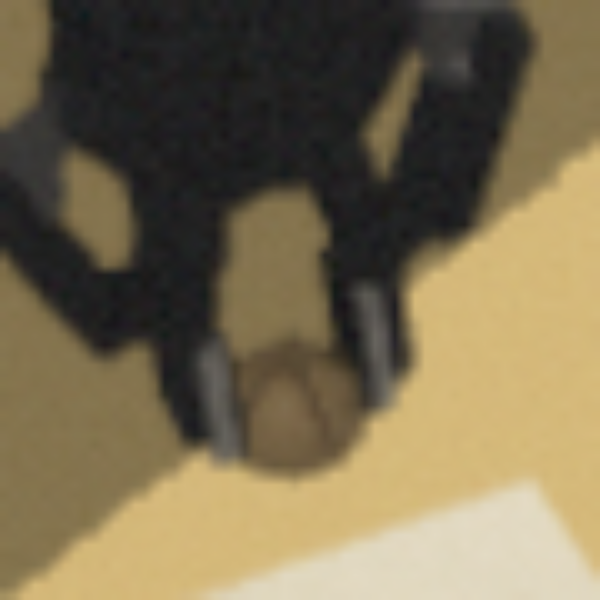

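```bash
python3 -c "
from h import *
go(.474,.149,.14,1.571)
"
```

```text
t 8.00 pos [ 0.4161 -0.1776  0.1064] yaw 1.576 w 0.355 F [-0.2  0.1  0.1] -> [-5.96 32.63 -3.36] spin 0.005
```

>>> {"op": "send_rows", "data": {
  "steps": [
    [1,0,0,-2,0],
    [1,-0.5,3,-3.4,0],
    [1,-1.2,7,-3.4,0],
    [1,-2,11.5,-3.4,0],
    [1,-3,16.5,-3.4,0],
    [1,-4,21.5,-3.4,0],
    [1,-5,26.5,-3.4,0],
    [1,-5.6,30.5,-3.4,0],
    [1,-6,32.6,-3.4,0],
    [1,-6,32.6,-3.4,0]
  ]
}}

```text
time_s: 9.25
position: [0.4739, 0.1499, 0.1392]
orientation: [[-1.0, -0.008, -0.002], [-0.008, 1.0, -0.0], [0.002, -0.0, -1.0]]
wrist_force: [-0.0, -0.3, 0.3]
gripper_width: 0.353
```

```bash
python3 -c "
from h import *
go(.474,.149,.028,1.571)
o=look('k6');p=o['scene'][0]
cv2.imwrite('pics/k6.png',np.hstack([cv2.resize(p[90:230,220:400],None,fx=3,fy=3)]))
"
```

```text
t 9.25 pos [0.4739 0.1499 0.1392] yaw 1.579 w 0.353 F [-0.  -0.3  0.3] -> [-0.03 -0.09 11.12] spin 0.008
```

View pics/k6.png

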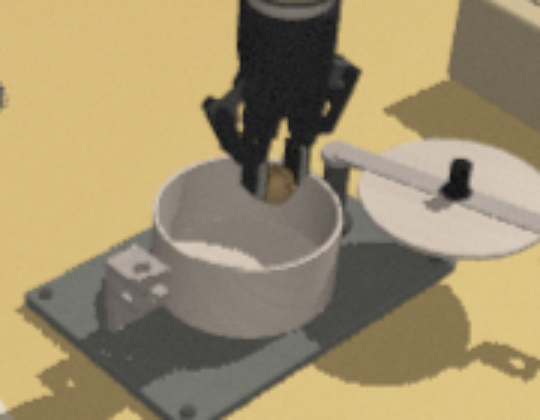

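>>> {"op": "send_rows", "data": {
  "steps": [
    [1,0,0,1,0],
    [1,0,0,2.5,0],
    [1,0,0,4.5,0],
    [1,0,0,6.5,0],
    [1,0,0,8.5,0],
    [1,0,0,9.7,0],
    [1,0,0,10.4,0],
    [1,0,0,10.7,0],
    [1,0,0,10.9,0],
    [1,0,0,10.9,0]
  ]
}}

```text
time_s: 10.6
position: [0.4747, 0.1487, 0.0316]
orientation: [[-1.0, -0.005, 0.001], [-0.005, 1.0, 0.0], [-0.001, 0.0, -1.0]]
wrist_force: [0.6, 0.3, -1.0]
gripper_width: 0.355
```

>>> {"op": "send_rows", "data": {
  "steps": [
    [1,0,0,0.1,0],
    [1,0,0,0.2,0],
    [1,0,0,0.2,0],
    [1,0,0,0.2,0],
    [0.15,0,0,0.2,0],
    [-0.1,0,0,0.2,0],
    [-0.1,0,0,0.2,0],
    [-0.1,0,0,0.2,0],
    [-0.1,0,0,-0.5,0],
    [-0.1,0,0,-2,0]
  ]
}}

```text
time_s: 11.85
position: [0.4749, 0.1485, 0.0517]
orientation: [[-1.0, -0.006, 0.0], [-0.006, 1.0, -0.0], [-0.0, -0.0, -1.0]]
wrist_force: [0.8, -0.2, 0.3]
gripper_width: 0.549
```

```bash
python3 -c "
from h import *
go(.5221,-.3897,.15,1.571)
o=look('k7');p=o['scene'][0]
cv2.imwrite('pics/k7.png',np.hstack([cv2.resize(p[90:230,220:400],None,fx=3,fy=3)]))
for q in((223,273),(112,284)): a,s=refine('scene',p,*q);print(a,ray('scene',a,.0105))
"
```

```text
t 11.85 pos [0.4749 0.1485 0.0517] yaw 1.577 w 0.549 F [ 0.8 -0.2  0.3] -> [ -4.41 -53.85  -9.81] spin 0.006
[222.59473684 273.29473684] [ 0.61194214 -0.16392045  0.0105    ]
[111.3804878  284.29756098] [ 0.52225766 -0.38982556  0.0105    ]
```

View pics/k7.png

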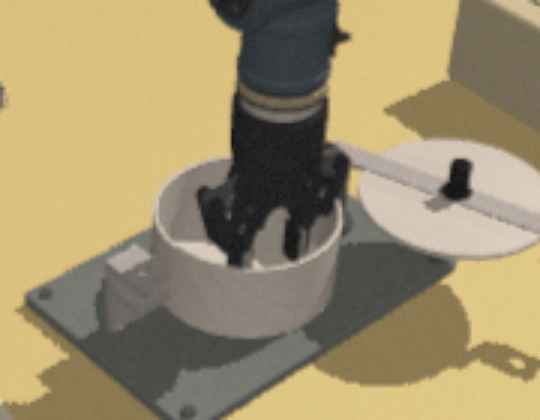

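Up and on to urchin B, then check the pot.

>>> {"op": "send_rows", "data": {
  "steps": [
    [-0.2,0,0,-4,0],
    [-0.2,0,0,-9,0],
    [-0.2,-0.4,-5,-10,0],
    [-0.2,-0.9,-11,-10,0],
    [-0.2,-1.4,-17,-10,0],
    [-0.2,-1.9,-23,-10,0],
    [-0.2,-2.4,-29,-10,0],
    [-0.2,-2.9,-35,-10,0],
    [-0.2,-3.4,-41,-10,0],
    [-0.2,-3.9,-47,-10,0]
  ]
}}

```text
time_s: 13.2
position: [0.5161, -0.3239, 0.152]
orientation: [[-1.0, -0.005, 0.001], [-0.005, 1.0, -0.001], [-0.001, -0.001, -1.0]]
wrist_force: [0.6, -0.6, 0.1]
gripper_width: 0.596
```

```bash
python3 -c "
from h import *
go(.5221,-.3897,.1,1.571)
o=look('k8');p=o['scene'][0];t=o['top'][0]
cv2.imwrite('pics/k8.png',np.hstack([cv2.resize(p[130:240,220:340],None,fx=3,fy=3),cv2.resize(t[170:280,140:260],None,fx=3,fy=3)]))
a,s=refine('scene',p,112,284);print(a,ray('scene',a,.0105))
"
```

```text
t 13.20 pos [ 0.5161 -0.3239  0.152 ] yaw 1.575 w 0.596 F [ 0.6 -0.6  0.1] -> [-0.57 -6.58  5.21] spin 0.004
[111.34951456 284.32524272] [ 0.52229844 -0.38990475  0.0105    ]
```

View pics/k8.png

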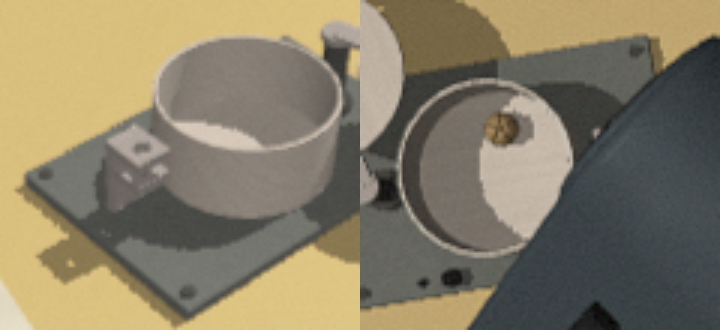

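>>> {"op": "send_rows", "data": {
  "steps": [
    [-0.2,-0.4,-3.5,0,0],
    [-0.2,-0.7,-6.7,0,0],
    [-0.2,-0.7,-6.7,3,0],
    [-0.2,-0.7,-6.7,7,0],
    [-0.2,-0.7,-6.7,11,0],
    [-0.2,-0.7,-6.7,13.5,0],
    [-0.2,-0.7,-6.7,14.7,0],
    [-0.2,-0.7,-6.7,14.7,0],
    [-0.2,-0.7,-6.7,14.7,0],
    [0.2,-0.7,-6.7,14.7,0]
  ]
}}

```text
time_s: 14.55
position: [0.524, -0.3888, 0.0057]
orientation: [[-1.0, -0.005, 0.002], [-0.005, 1.0, -0.002], [-0.002, -0.002, -1.0]]
wrist_force: [0.2, 0.2, 0.6]
gripper_width: 0.409
```

```bash
python3 -c "
from h import *
go(.5221,-.3897,.006,1.571)
"
```

```text
t 14.55 pos [ 0.524  -0.3888  0.0057] yaw 1.576 w 0.409 F [0.2 0.2 0.6] -> [ 0.19 -0.09 -0.03] spin 0.005
```

>>> {"op": "send_rows", "data": {
  "steps": [
    [0.2,0.1,0,0,0],
    [1,0.1,0,0,0],
    [1,0.1,0,0,0],
    [1,0.1,0,0,0],
    [1,0.1,0,-1,0],
    [1,0.1,0,-3,0],
    [1,0.1,0,-6,0],
    [1,0.1,0,-9,0],
    [1,0.1,0,-12,0],
    [1,0.1,0,-13.4,0]
  ]
}}

```text
time_s: 15.8
position: [0.5231, -0.3889, 0.1415]
orientation: [[-1.0, -0.005, 0.003], [-0.005, 1.0, -0.003], [-0.003, -0.003, -1.0]]
wrist_force: [0.3, 0.2, -1.1]
gripper_width: 0.353
```

```bash
python3 -c "
from h import *
go(.434,.149,.14,1.571)
o=look('k9');p=o['scene'][0]
cv2.imwrite('pics/k9.png',cv2.resize(p[150:290,30:290],None,fx=3,fy=3))
a,s=refine('scene',p,223,273);print(a,ray('scene',a,.0105))
"
```

```text
t 15.80 pos [ 0.5231 -0.3889  0.1415] yaw 1.576 w 0.353 F [ 0.3  0.2 -1.1] -> [ 8.630e+00  5.384e+01 -5.000e-02] spin 0.005
[222.61702128 273.2393617 ] [ 0.6118268  -0.16381179  0.0105    ]
```

View pics/k9.png

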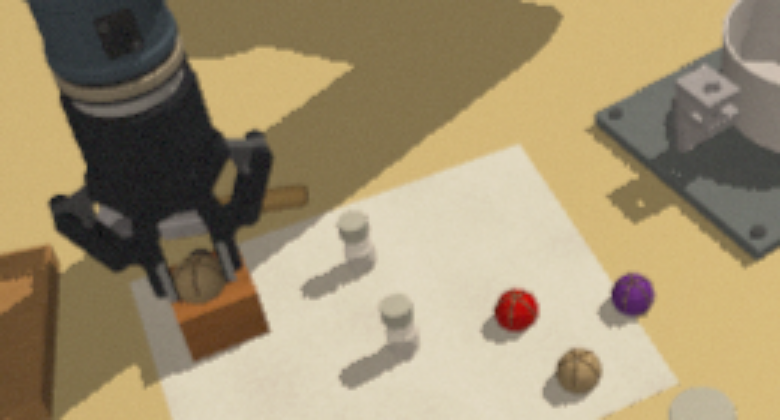

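>>> {"op": "send_rows", "data": {
  "steps": [
    [1,0.8,5,0,0],
    [1,1.8,11,0,0],
    [1,2.8,17,0,0],
    [1,3.8,23,0,0],
    [1,4.8,29,0,0],
    [1,5.8,35,0,0],
    [1,6.8,41,0,0],
    [1,7.8,47,0,0],
    [1,8.6,51.5,0,0],
    [1,8.9,53.8,0,0]
  ]
}}

```text
time_s: 17.15
position: [0.4284, 0.1515, 0.1374]
orientation: [[-1.0, -0.008, -0.003], [-0.008, 1.0, -0.0], [0.003, -0.0, -1.0]]
wrist_force: [-0.1, -0.3, -0.8]
gripper_width: 0.36
```

```bash
python3 -c "
from h import *
go(.431,.149,.0265,1.571)
"
```

```text
t 17.15 pos [0.4284 0.1515 0.1374] yaw 1.579 w 0.360 F [-0.1 -0.3 -0.8] -> [-0.29 -0.25 11.09] spin 0.008
```

>>> {"op": "send_rows", "data": {
  "steps": [
    [1,-0.1,0,1,0],
    [1,-0.1,0,2.5,0],
    [1,-0.1,0,4.5,0],
    [1,-0.1,0,6.5,0],
    [1,-0.1,0,8.5,0],
    [1,-0.1,0,9.7,0],
    [1,-0.1,0,10.4,0],
    [1,-0.1,0,10.8,0],
    [1,-0.1,0,11,0],
    [1,-0.1,0,11,0]
  ]
}}

```text
time_s: 18.4
position: [0.4317, 0.1495, 0.0286]
orientation: [[-1.0, -0.005, 0.001], [-0.005, 1.0, 0.0], [-0.001, 0.0, -1.0]]
wrist_force: [0.3, 0.2, -0.5]
gripper_width: 0.354
```

>>> {"op": "send_rows", "data": {
  "steps": [
    [1,0,0,0.1,0],
    [1,0,0,0.2,0],
    [1,0,0,0.2,0],
    [1,0,0,0.2,0],
    [0.15,0,0,0.2,0],
    [-0.1,0,0,0.2,0],
    [-0.1,0,0,0.2,0],
    [-0.1,0,0,0.2,0],
    [-0.1,0,0,-0.5,0],
    [-0.1,0,0,-2,0]
  ]
}}

```text
time_s: 19.65
position: [0.4311, 0.1494, 0.0485]
orientation: [[-1.0, -0.005, -0.001], [-0.005, 1.0, -0.0], [0.001, -0.0, -1.0]]
wrist_force: [0.2, 0.6, -0.4]
gripper_width: 0.553
```

```bash
python3 -c "
from h import *
go(.6118,-.1635,.15,1.571)
"
```

```text
t 19.65 pos [0.4311 0.1494 0.0485] yaw 1.576 w 0.553 F [ 0.2  0.6 -0.4] -> [-17.9  -31.38 -10.17] spin 0.005
```

>>> {"op": "send_rows", "data": {
  "steps": [
    [-0.2,0,0,-4,0],
    [-0.2,0,0,-9,0],
    [-0.2,-1.5,-2.5,-10,0],
    [-0.2,-4,-7,-10,0],
    [-0.2,-6.5,-11.5,-10,0],
    [-0.2,-9,-16,-10,0],
    [-0.2,-12,-21,-10,0],
    [-0.2,-15,-26,-10,0],
    [-0.2,-17,-30,-10,0],
    [-0.2,-17.9,-31.4,-10,0]
  ]
}}

```text
time_s: 20.9
position: [0.6129, -0.1662, 0.1486]
orientation: [[-1.0, -0.003, 0.001], [-0.003, 1.0, -0.001], [-0.001, -0.001, -1.0]]
wrist_force: [0.1, 1.5, -0.6]
gripper_width: 0.597
```

```bash
python3 -c "
from h import *
o=look('k10');p=o['scene'][0];t=o['top'][0]
a,s=refine('scene',p,223,273);print(a,s,ray('scene',a,.0105))
go(.6118,-.1635,.006,1.571)
cv2.imwrite('pics/k10.png',np.hstack([cv2.resize(p[130:300,120:300],None,fx=2.5,fy=2.5),cv2.resize(t[150:320,140:260],None,fx=2.5,fy=2.5)]))
"
```

```text
[222.62631579 273.27368421] [  1   2  16  16 190] [ 0.61192296 -0.16383415  0.0105    ]
t 21.00 pos [ 0.6124 -0.1647  0.1483] yaw 1.574 w 0.598 F [ 0.2 -0.2 -0.2] -> [ 0.07  0.12 14.23] spin 0.003
```

View pics/k10.png

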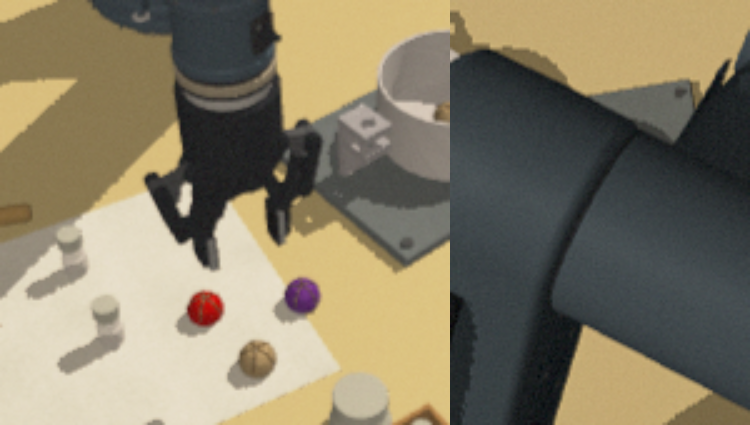

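>>> {"op": "send_rows", "data": {
  "steps": [
    [-0.2,0,0.1,3,0],
    [-0.2,0,0.1,7,0],
    [-0.2,0,0.1,10,0],
    [-0.2,0,0.1,12.5,0],
    [-0.2,0,0.1,14,0],
    [-0.2,0,0.1,14.2,0],
    [-0.2,0,0.1,14.2,0],
    [0.2,0,0.1,14.2,0],
    [1,0,0.1,14.2,0],
    [1,0,0.1,14.2,0]
  ]
}}

```text
time_s: 22.25
position: [0.6129, -0.163, 0.008]
orientation: [[-1.0, -0.005, 0.002], [-0.005, 1.0, -0.001], [-0.002, -0.001, -1.0]]
wrist_force: [-0.5, 1.0, 6.7]
gripper_width: 0.353
```

>>> {"op": "send_rows", "data": {
  "steps": [
    [1,0,0,0,0],
    [1,0,0,0,0],
    [1,0,0,-1,0],
    [1,0,0,-3,0],
    [1,0,0,-6,0],
    [1,0,0,-9,0],
    [1,0,0,-12,0],
    [1,0,0,-13.4,0],
    [1,0,0,-13.4,0],
    [1,0,0,-13.4,0]
  ]
}}

```text
time_s: 23.5
position: [0.6113, -0.1623, 0.1393]
orientation: [[-1.0, -0.005, -0.002], [-0.005, 1.0, 0.001], [0.002, 0.001, -1.0]]
wrist_force: [-1.1, 0.5, -0.9]
gripper_width: 0.351
```

```bash
python3 -c "
from h import *
go(.389,.149,.14,1.571)
o=look('k11');p=o['scene'][0];t=o['top'][0]
cv2.imwrite('pics/k11.png',np.hstack([cv2.resize(p[130:300,120:340],None,fx=2.5,fy=2.5)]))
"
```

```text
t 23.50 pos [ 0.6113 -0.1623  0.1393] yaw 1.576 w 0.351 F [-1.1  0.5 -0.9] -> [2.207e+01 3.124e+01 1.000e-02] spin 0.005
```

View pics/k11.png

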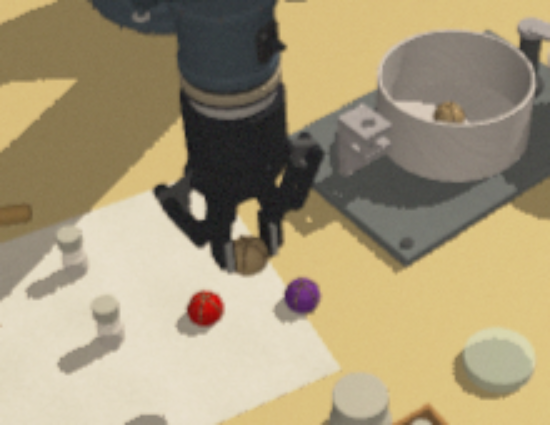

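>>> {"op": "send_rows", "data": {
  "steps": [
    [1,1.7,2.4,0,0],
    [1,4.2,6,0,0],
    [1,7,10,0,0],
    [1,9.8,14,0,0],
    [1,12.6,18,0,0],
    [1,15.4,22,0,0],
    [1,18.2,26,0,0],
    [1,20.4,29,0,0],
    [1,22,31.1,0,0],
    [1,22,31.1,0,0]
  ]
}}

```text
time_s: 24.85
position: [0.3885, 0.1481, 0.1397]
orientation: [[-1.0, -0.008, -0.003], [-0.008, 1.0, -0.0], [0.003, -0.0, -1.0]]
wrist_force: [-0.5, -0.2, -0.9]
gripper_width: 0.357
```

```bash
python3 -c "
from h import *
go(.389,.149,.03,1.571)
"
```

```text
t 24.85 pos [0.3885 0.1481 0.1397] yaw 1.579 w 0.357 F [-0.5 -0.2 -0.9] -> [-0.08  0.09 10.97] spin 0.008
```

>>> {"op": "send_rows", "data": {
  "steps": [
    [1,0,0.1,1,0],
    [1,0,0.1,2.5,0],
    [1,0,0.1,4.5,0],
    [1,0,0.1,6.5,0],
    [1,0,0.1,8.5,0],
    [1,0,0.1,9.7,0],
    [1,0,0.1,10.4,0],
    [1,0,0.1,10.8,0],
    [1,0,0.1,10.9,0],
    [1,0,0.1,10.9,0]
  ]
}}

```text
time_s: 26.1
position: [0.3919, 0.1484, 0.0317]
orientation: [[-1.0, -0.006, 0.003], [-0.006, 1.0, 0.0], [-0.003, 0.0, -1.0]]
wrist_force: [3.4, 2.0, -1.8]
gripper_width: 0.352
```

```bash
python3 -c "
from h import *
go(.3925,.149,.03,1.571)
o=look('k12');p=o['scene'][0];t=o['top'][0]
go(.3925,.149,.03,1.571)
cv2.imwrite('pics/k12.png',np.hstack([cv2.resize(p[80:230,210:370],None,fx=4,fy=4)]))
"
```

```text
t 26.10 pos [0.3919 0.1484 0.0317] yaw 1.576 w 0.352 F [ 3.4  2.  -1.8] -> [-0.06  0.06  0.17] spin 0.005
t 26.20 pos [0.3918 0.1484 0.0317] yaw 1.576 w 0.351 F [ 3.7  2.3 -0.1] -> [-0.07  0.06  0.17] spin 0.005
```

View pics/k12.png

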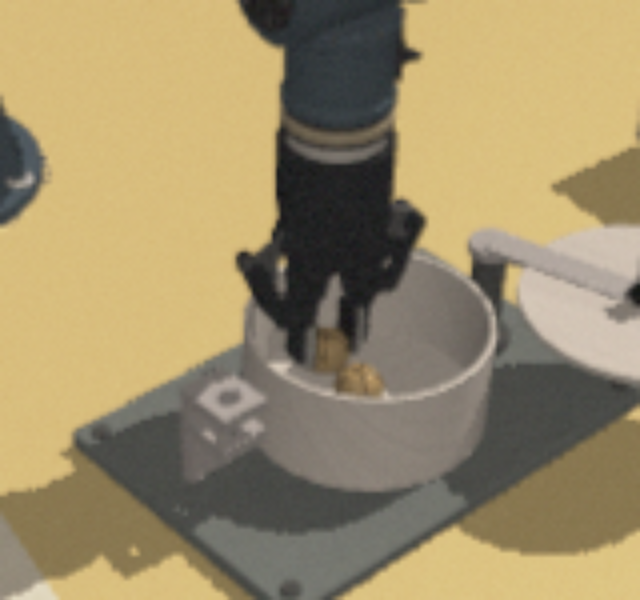

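>>> {"op": "send_rows", "data": {
  "steps": [
    [1,-0.2,0.1,0,0],
    [1,-0.4,0.1,0,0],
    [1,-0.4,0.1,0.1,0],
    [1,-0.4,0.1,0.15,0],
    [1,-0.4,0.1,0.2,0],
    [1,-0.4,0.1,0.25,0],
    [1,-0.4,0.1,0.3,0],
    [1,-0.4,0.1,0.3,0],
    [1,-0.4,0.1,0.3,0],
    [1,-0.4,0.1,0.3,0]
  ]
}}

```text
time_s: 27.45
position: [0.3945, 0.1492, 0.0283]
orientation: [[-1.0, -0.005, 0.0], [-0.005, 1.0, -0.0], [-0.0, -0.0, -1.0]]
wrist_force: [-0.1, -0.5, 0.1]
gripper_width: 0.354
```

>>> {"op": "send_rows", "data": {
  "steps": [
    [0.2,0,0,0,0],
    [0.1,0,0,0,0],
    [0.1,0,0,0,0],
    [0.1,0,0,0,0],
    [0.1,0,0,-0.5,0],
    [0.1,0,0,-2,0],
    [0.1,0,0,-5,0],
    [0.1,0,0,-9,0],
    [0.1,0,0,-13,0],
    [0.1,0,0,-15,0]
  ]
}}

```text
time_s: 28.7
position: [0.3943, 0.1493, 0.1804]
orientation: [[-1.0, -0.005, 0.002], [-0.005, 1.0, 0.0], [-0.002, 0.0, -1.0]]
wrist_force: [0.2, -0.6, -0.0]
gripper_width: 0.45
```

```bash
python3 -c "
from h import *
go(.52,.14,.17,1.571)
o=look('k13');p=o['scene'][0];t=o['top'][0]
cv2.imwrite('pics/k13.png',np.hstack([cv2.resize(p[80:230,210:370],None,fx=4,fy=4)]))
cv2.imwrite('pics/k13t.png',t)
"
```

```text
t 28.70 pos [0.3943 0.1493 0.1804] yaw 1.576 w 0.450 F [ 0.2 -0.6 -0. ] -> [-12.56  -0.99   1.07] spin 0.005
```

View pics/k13.png

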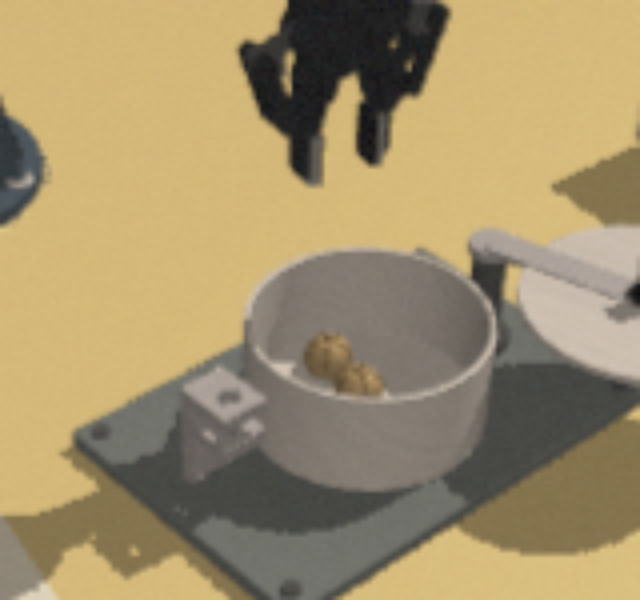

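View pics/k13t.png

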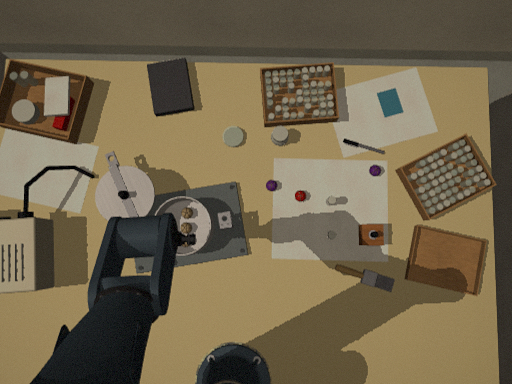

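```bash
python3 -c "
from h import *
t=cv2.imread('pics/k13_top.png');p=cv2.imread('pics/k13_scene.png')
cv2.imwrite('pics/kn.png',np.hstack([cv2.resize(t[170:220,100:150],None,fx=8,fy=8),cv2.resize(p[125:175,345:395],None,fx=8,fy=8)]))
"
```

```text
(no output)
```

View pics/kn.png

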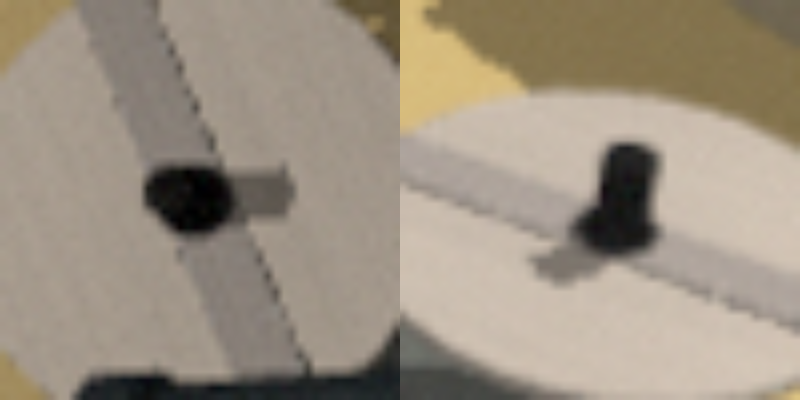

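```bash
python3 -c "
from h import *
print(tri((374,144.8),(121.4,193.8)),ray('top',(121.4,193.8),.132),ray('scene',(374,144.8),.132))
go(.511,.315,.17,2.08)
"
```

```text
[0.51478891 0.31123614 0.12902197] [0.51297351 0.30795808 0.132     ] [0.51821538 0.3107601  0.132     ]
t 28.80 pos [0.3952 0.1494 0.1803] yaw 1.576 w 0.450 F [ 1.2  0.3 -0. ] -> [-11.66  16.5    1.09] spin -0.504
```

```bash
python3 -c "
from h import *
go(.5135,.310,.17,2.015)
"
```

```text
t 28.80 pos [0.3952 0.1494 0.1803] yaw 1.576 w 0.450 F [ 1.2  0.3 -0. ] -> [-11.91  16.     1.09] spin -0.439
```

>>> {"op": "send_rows", "data": {
  "steps": [
    [-0.2,-2.4,3.2,0,-0.08],
    [-0.2,-4.8,6.4,0,-0.17],
    [-0.2,-7.2,9.6,0,-0.26],
    [-0.2,-9.6,12.8,0,-0.35],
    [-0.2,-11.9,16,0,-0.44],
    [-0.2,-11.9,16,1,-0.44],
    [-0.2,-11.9,16,1,-0.44],
    [-0.2,-11.9,16,3,-0.44],
    [-0.2,-11.9,16,5.5,-0.44],
    [-0.2,-11.9,16,7.1,-0.44]
  ]
}}

```text
time_s: 30.05
position: [0.511, 0.3085, 0.1059]
orientation: [[-0.903, -0.43, -0.003], [-0.43, 0.903, -0.001], [0.004, 0.0, -1.0]]
wrist_force: [-0.6, 0.0, -0.8]
gripper_width: 0.6
```

>>> {"op": "send_rows", "data": {
  "steps": [
    [0.0,0,0,0,0],
    [0.2,0,0,0,0],
    [0.3,0,0,0,0],
    [0.35,0,0,0,0],
    [0.35,0,0,0,0],
    [0.35,0,0,0,0],
    [0.35,0,0,0,0],
    [0.35,0,0,0,0],
    [0.35,0,0,0,0],
    [0.35,0,0,0,0]
  ]
}}

```text
time_s: 31.3
position: [0.5127, 0.3099, 0.1073]
orientation: [[-0.903, -0.431, 0.0], [-0.431, 0.903, -0.0], [-0.0, -0.0, -1.0]]
wrist_force: [-0.5, 0.4, 0.3]
gripper_width: 0.323
```

```bash
python3 -c "
from h import *
o=look('k14');p=o['scene'][0];cv2.imwrite('pics/k14.png',cv2.resize(p[70:220,240:440],None,fx=4,fy=4))
s=r.read_state();R=s['orientation']
H=np.array([.410,.261]);p=s['position'][:2];v=p-H
a=np.arctan2(v[1],v[0]);print(s['position'],s['wrist_force'],s['gripper_width'],'rad',np.linalg.norm(v),'th',a+1.362)
for k in range(1,21):
  dth=-k*.0975
  q=H+.1135*np.array([np.cos(a+dth),np.sin(a+dth)])
  d=R[:2,:2].T@(q-p)*100; print(k,d.round(2),round(-dth,2),(a+dth+1.362).round(2))
"
```

```text
[0.51264314 0.30984553 0.10727336] [ 0.4143194   0.06278106 -0.73060429] 0.32709345564471193 rad 0.11367277449287773 th 1.8061638103880542
1 [ 0.07 -1.1 ] 0.1 1.71
2 [ 0.23 -2.2 ] 0.2 1.61
3 [ 0.5  -3.27] 0.29 1.51
4 [ 0.87 -4.31] 0.39 1.42
5 [ 1.35 -5.32] 0.49 1.32
6 [ 1.91 -6.27] 0.58 1.22
7 [ 2.57 -7.16] 0.68 1.12
8 [ 3.31 -7.98] 0.78 1.03
9 [ 4.12 -8.73] 0.88 0.93
10 [ 5.01 -9.39] 0.98 0.83
11 [ 5.95 -9.96] 1.07 0.73
12 [  6.95 -10.44] 1.17 0.64
13 [  7.99 -10.82] 1.27 0.54
14 [  9.06 -11.1 ] 1.36 0.44
15 [ 10.15 -11.27] 1.46 0.34
16 [ 11.26 -11.34] 1.56 0.25
17 [ 12.36 -11.29] 1.66 0.15
18 [ 13.46 -11.14] 1.76 0.05
19 [ 14.53 -10.89] 1.85 -0.05
20 [ 15.58 -10.53] 1.95 -0.14
```

View pics/k14.png

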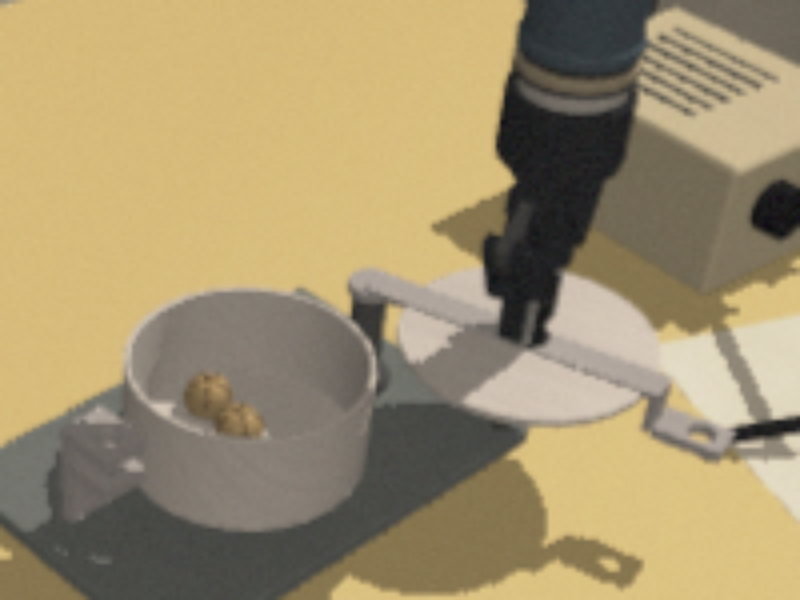

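>>> {"op": "send_rows", "data": {
  "steps": [
    [0.35,0.1,-1.1,0,0.1],
    [0.35,0.2,-2.2,0,0.2],
    [0.35,0.5,-3.3,0,0.29],
    [0.35,0.9,-4.3,0,0.39],
    [0.35,1.35,-5.3,0,0.49],
    [0.35,1.9,-6.3,0,0.58],
    [0.35,2.6,-7.2,0,0.68],
    [0.35,3.3,-8.0,0,0.78],
    [0.35,4.1,-8.7,0,0.88],
    [0.35,5.0,-9.4,0,0.98]
  ]
}}

```text
time_s: 32.65
position: [0.5079, 0.2037, 0.1073]
orientation: [[-0.859, 0.513, 0.0], [0.513, 0.859, 0.001], [0.0, 0.001, -1.0]]
wrist_force: [0.5, 1.7, 0.4]
gripper_width: 0.323
```

```bash
python3 -c "
from h import *
o=look('k15');p=o['scene'][0];cv2.imwrite('pics/k15.png',cv2.resize(p[70:220,240:440],None,fx=4,fy=4))
s=r.read_state();R=s['orientation']
H=np.array([.410,.261]);p=s['position'][:2];v=p-H
a=np.arctan2(v[1],v[0]);print(s['position'],s['wrist_force'],s['gripper_width'],'rad',np.linalg.norm(v),'th',a+1.362)
for k in range(1,11):
  dth=-k*.075
  q=H+.1135*np.array([np.cos(a+dth),np.sin(a+dth)])
  d=R[:2,:2].T@(q-p)*100; print(k,d.round(2),round(-dth,2),(a+dth+1.362).round(2))
"
```

```text
[0.50733202 0.20285302 0.10727222] [ 0.08248216 -0.15404155  0.56145063] 0.3265798085401827 rad 0.11337810376544172 th 0.82348814770325
1 [ 0.02 -0.85] 0.07 0.75
2 [ 0.12 -1.7 ] 0.15 0.67
3 [ 0.28 -2.53] 0.22 0.6
4 [ 0.51 -3.35] 0.3 0.52
5 [ 0.79 -4.15] 0.38 0.45
6 [ 1.13 -4.93] 0.45 0.37
7 [ 1.53 -5.68] 0.53 0.3
8 [ 1.99 -6.4 ] 0.6 0.22
9 [ 2.5  -7.08] 0.67 0.15
10 [ 3.06 -7.73] 0.75 0.07
```

View pics/k15.png

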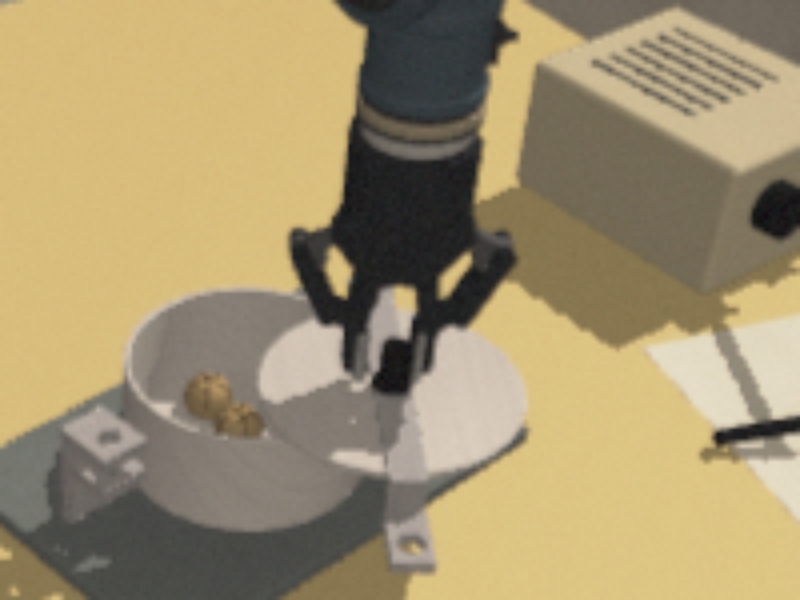

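>>> {"op": "send_rows", "data": {
  "steps": [
    [0.35,0.0,-0.85,0,0.07],
    [0.35,0.1,-1.7,0,0.15],
    [0.35,0.3,-2.5,0,0.22],
    [0.35,0.5,-3.35,0,0.3],
    [0.35,0.8,-4.15,0,0.38],
    [0.35,1.15,-4.9,0,0.45],
    [0.35,1.5,-5.7,0,0.53],
    [0.35,2.0,-6.4,0,0.6],
    [0.35,2.5,-7.1,0,0.67],
    [0.35,2.8,-7.4,0,0.71]
  ]
}}

```text
time_s: 34.0
position: [0.4472, 0.1543, 0.1076]
orientation: [[-0.321, 0.947, 0.002], [0.947, 0.321, 0.0], [-0.001, 0.002, -1.0]]
wrist_force: [2.3, 0.1, -1.4]
gripper_width: 0.324
```

```bash
python3 -c "
from h import *
o=look('k16');p=o['scene'][0];cv2.imwrite('pics/k16.png',cv2.resize(p[70:220,220:400],None,fx=4,fy=4))
s=r.read_state();R=s['orientation']
H=np.array([.410,.261]);p=s['position'][:2];v=p-H
a=np.arctan2(v[1],v[0]);print(s['position'],s['wrist_force'],s['gripper_width'],'rad',np.linalg.norm(v),'th',a+1.362)
for k in range(1,11):
  dth=-k*.02
  q=H+.1135*np.array([np.cos(a+dth),np.sin(a+dth)])
  d=R[:2,:2].T@(q-p)*100; print(k,d.round(2),round(-dth,2),(a+dth+1.362).round(2))
"
```

```text
[0.44662064 0.15423572 0.10753677] [-0.02982349  0.36481561 -0.51745945] 0.325318448508759 rad 0.112870204472608 th 0.12163297924997485
1 [-0.06 -0.23] 0.02 0.1
2 [-0.06 -0.45] 0.04 0.08
3 [-0.04 -0.68] 0.06 0.06
4 [-0.03 -0.91] 0.08 0.04
5 [-0.01 -1.13] 0.1 0.02
6 [ 0.01 -1.36] 0.12 0.0
7 [ 0.04 -1.58] 0.14 -0.02
8 [ 0.08 -1.81] 0.16 -0.04
9 [ 0.11 -2.03] 0.18 -0.06
10 [ 0.16 -2.26] 0.2 -0.08
```

View pics/k16.png

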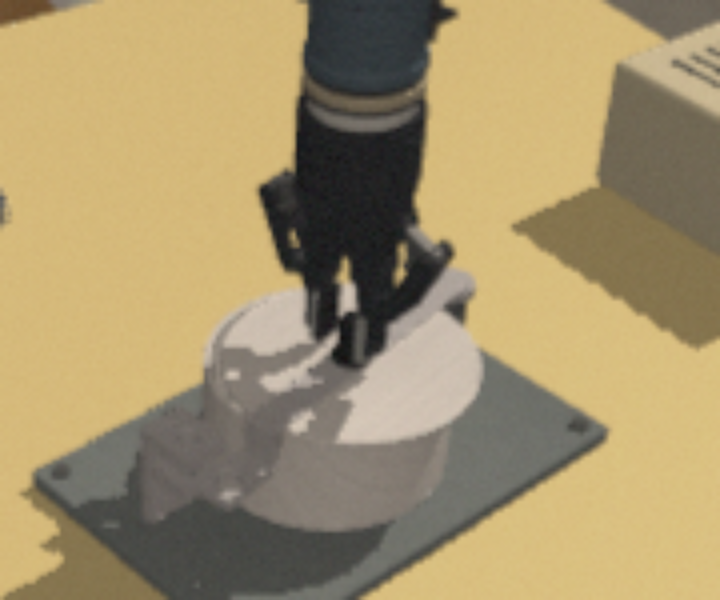

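>>> {"op": "send_rows", "data": {
  "steps": [
    [0.35,0,-0.3,0,0.02],
    [0.35,0,-0.5,0,0.05],
    [0.35,0,-0.7,0,0.08],
    [0.35,0,-0.9,0,0.1],
    [0.35,0,-1.1,0,0.12],
    [0.35,0,-1.3,0,0.14],
    [0.35,0,-1.4,0,0.14],
    [0.35,0,-1.5,0,0.14],
    [0.35,0,-1.6,0,0.14],
    [0.35,0,-1.6,0,0.14]
  ]
}}

```text
time_s: 35.35
position: [0.4309, 0.1489, 0.1073]
orientation: [[-0.185, 0.983, -0.0], [0.983, 0.185, -0.0], [-0.0, -0.0, -1.0]]
wrist_force: [0.3, 0.5, -0.3]
gripper_width: 0.324
```

>>> {"op": "send_rows", "data": {
  "steps": [
    [0.35,0,-0.1,0,0],
    [0.35,0,-0.2,0,0],
    [0.35,0,-0.3,0,0],
    [0.35,0,-0.4,0,0],
    [0.35,0,-0.4,0,0],
    [0.35,0,-0.4,0,0],
    [0.35,0,-0.4,0,0],
    [0.35,0,-0.4,0,0],
    [0.35,0,-0.4,0,0],
    [0.35,0,-0.4,0,0]
  ]
}}

```text
time_s: 36.6
position: [0.4306, 0.1486, 0.1076]
orientation: [[-0.184, 0.983, 0.007], [0.983, 0.184, 0.001], [-0.0, 0.007, -1.0]]
wrist_force: [6.7, 2.1, -4.4]
gripper_width: 0.323
```

```bash
python3 -c "
from h import *
o=look('k17');p=o['scene'][0];cv2.imwrite('pics/k17.png',cv2.resize(p[120:230,220:360],None,fx=5.5,fy=5.5))
go(.43,.15,.17,1.57)
"
```

```text
t 36.70 pos [0.4306 0.1487 0.1076] yaw 0.186 w 0.324 F [ 6.6  2.5 -5.2] -> [ 0.14  0.01 -6.24] spin -1.384
```

View pics/k17.png

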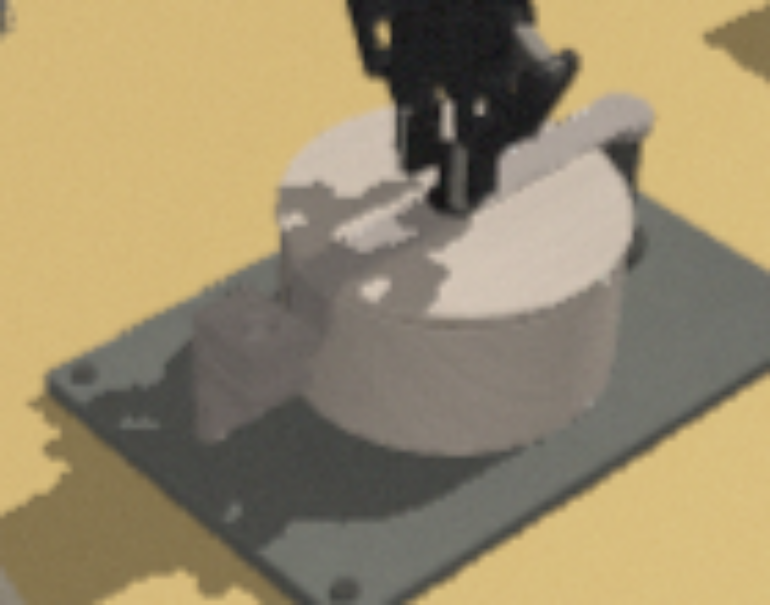

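>>> {"op": "send_rows", "data": {
  "steps": [
    [0.35,0,0.3,0,0],
    [0.3,0,0.4,0,0],
    [0.25,0,0.4,-1,0],
    [0.2,0,0.4,-3,0],
    [0.2,0,0.4,-6,0],
    [0.2,-5,0.4,-7,0],
    [0.2,-11,0.4,-7,0],
    [0.2,-17,0.4,-7,0],
    [0.2,-23,0.4,-7,0],
    [0.2,-29,0.4,-7,0]
  ]
}}

```text
time_s: 37.95
position: [0.4839, -0.1376, 0.1779]
orientation: [[-0.185, 0.983, -0.001], [0.983, 0.185, 0.001], [0.001, -0.001, -1.0]]
wrist_force: [0.5, 0.7, -0.3]
gripper_width: 0.403
```

```bash
python3 -c "
from h import *
o=look('k18');p=o['scene'][0];t=o['top'][0]
cv2.imwrite('pics/k18.png',np.hstack([cv2.resize(p[140:240,220:360],None,fx=4,fy=4),cv2.resize(t[180:280,120:250],None,fx=4,fy=4)][:1]))
cv2.imwrite('pics/k18t.png',cv2.resize(t[180:280,120:250],None,fx=5,fy=5))
cv2.imwrite('pics/k18p.png',np.hstack([cv2.resize(t[215:255,350:400],None,fx=8,fy=8,interpolation=cv2.INTER_CUBIC),cv2.resize(p[225:265,75:125],None,fx=8,fy=8,interpolation=cv2.INTER_CUBIC)]))
go(.425,-.3835,.17,.2)
"
```

```text
t 38.05 pos [ 0.4866 -0.1422  0.1783] yaw 0.180 w 0.395 F [-0.8 -0.1 -0.3] -> [-22.63 -10.38   0.9 ] spin -0.020
```

View pics/k18.png

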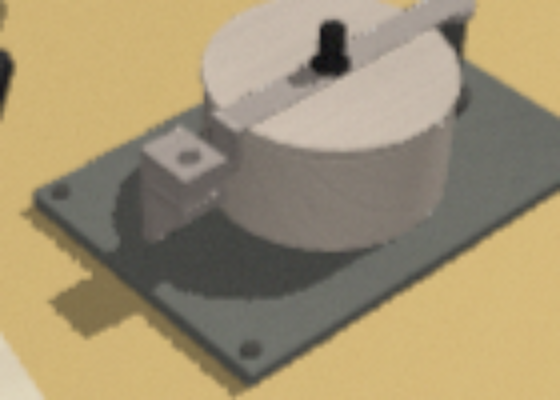

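View pics/k18t.png

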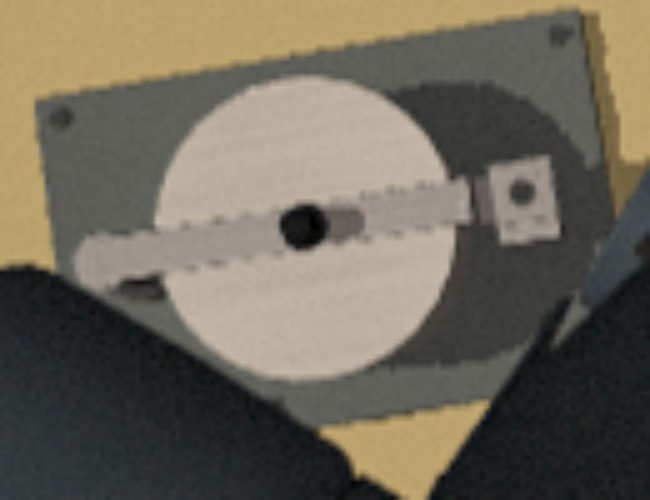

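View pics/k18p.png

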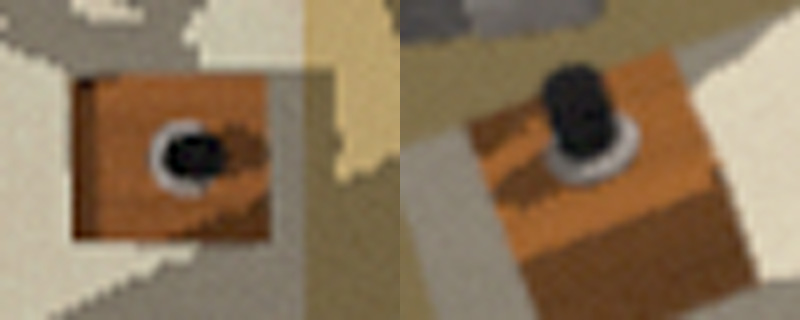

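```bash
python3 -c "
from h import *
print(tri((98.75,243.8),(373.1,234.6)),ray('top',(373.1,234.6),.05),ray('scene',(98.75,243.8),.05))
print(tri((267,179.25),(224.2,218.4)),ray('top',(224.2,218.4),.09),ray('scene',(267,179.25),.09))
go(.425,-.3835,.12,.2)
"
```

```text
[ 0.42537947 -0.38671144  0.04555028] [ 0.42487553 -0.38711569  0.05      ] [ 0.43060561 -0.38544016  0.05      ]
[0.45763969 0.03366257 0.08768603] [0.45681584 0.03199695 0.09      ] [0.46046157 0.03371995 0.09      ]
t 38.05 pos [ 0.4866 -0.1422  0.1783] yaw 0.180 w 0.395 F [-0.8 -0.1 -0.3] -> [-22.61 -10.4    5.9 ] spin -0.020
```

```bash
python3 -c "
from h import *
go(.4265,-.3855,.15,.2)
"
```

```text
t 38.05 pos [ 0.4866 -0.1422  0.1783] yaw 0.180 w 0.395 F [-0.8 -0.1 -0.3] -> [-22.85 -10.28   2.9 ] spin -0.020
```

>>> {"op": "send_rows", "data": {
  "steps": [
    [-0.2,-3,-1.4,0,0],
    [-0.2,-8,-3.6,0,0],
    [-0.2,-13,-5.9,0.5,0],
    [-0.2,-18,-8.2,1.5,0],
    [-0.2,-21.5,-9.8,2.5,0],
    [-0.2,-22.8,-10.3,3,0],
    [-0.2,-22.8,-10.3,3,0],
    [-0.2,-22.8,-10.3,3,0],
    [-0.2,-22.8,-10.3,3,0],
    [-0.2,-22.8,-10.3,3,0]
  ]
}}

```text
time_s: 39.3
position: [0.426, -0.3782, 0.1477]
orientation: [[-0.186, 0.982, 0.0], [0.982, 0.186, -0.0], [-0.0, 0.0, -1.0]]
wrist_force: [1.3, -0.6, -0.2]
gripper_width: 0.602
```

```bash
python3 -c "
from h import *
go(.4265,-.3855,.054,.2)
o=look('k19');p=o['scene'][0]
cv2.imwrite('pics/k19.png',cv2.resize(p[180:280,50:170],None,fx=6,fy=6))
"
```

```text
t 39.30 pos [ 0.426  -0.3782  0.1477] yaw 0.187 w 0.602 F [ 1.3 -0.6 -0.2] -> [-0.72 -0.09  9.37] spin -0.013
```

View pics/k19.png

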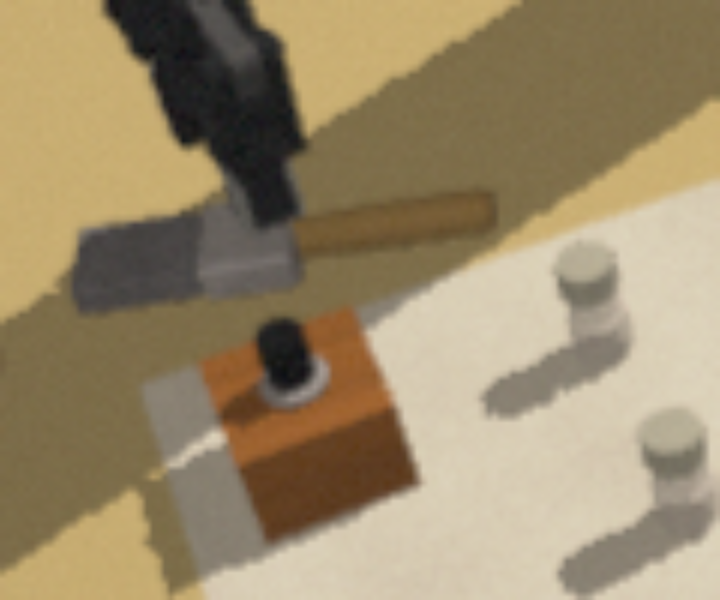

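>>> {"op": "send_rows", "data": {
  "steps": [
    [-0.2,-0.7,0,1,0],
    [-0.2,-0.7,0,3,0],
    [-0.2,-0.7,0,5,0],
    [-0.2,-0.7,0,7,0],
    [-0.2,-0.7,0,8.5,0],
    [-0.2,-0.7,0,9.2,0],
    [-0.2,-0.7,0,9.2,0],
    [-0.2,-0.7,0,9.2,0],
    [-0.2,-0.7,0,9.2,0],
    [-0.2,-0.7,0,9.2,0]
  ]
}}

```text
time_s: 40.65
position: [0.4271, -0.3863, 0.0559]
orientation: [[-0.185, 0.983, 0.001], [0.983, 0.185, -0.001], [-0.001, 0.0, -1.0]]
wrist_force: [0.8, 0.5, -0.4]
gripper_width: 0.605
```

```bash
python3 -c "
from h import *
o=look('k20');p=o['scene'][0]
go(.4265,-.3855,.055,.2)
cv2.imwrite('pics/k20.png',cv2.resize(p[200:280,60:150],None,fx=7,fy=7))
"
```

```text
t 40.75 pos [ 0.427  -0.3861  0.0556] yaw 0.186 w 0.602 F [ 0.5 -0.3  0.5] -> [ 0.07 -0.04  0.06] spin -0.014
```

View pics/k20.png

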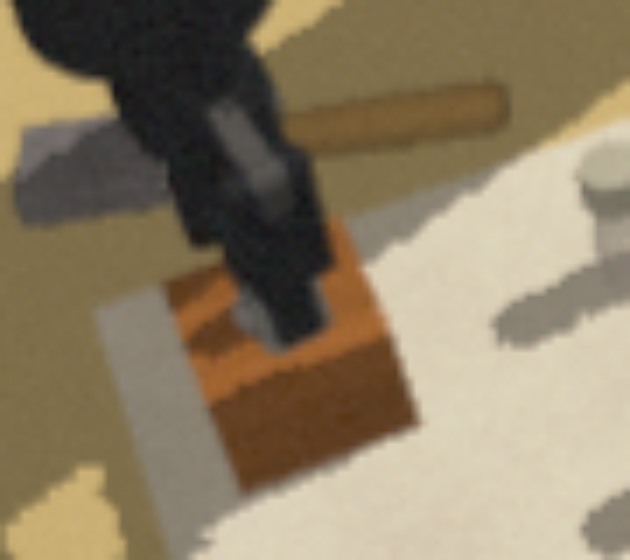

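>>> {"op": "send_rows", "data": {
  "steps": [
    [0.2,0,0,0,0],
    [0.4,0,0,0,0],
    [0.5,0,0,0,0],
    [1,0,0,0,0],
    [1,0,0,0,0],
    [1,0,0,0,0],
    [1,0,0,0,0],
    [1,0,0,-0.3,0],
    [1,0,0,-0.6,0],
    [1,0,0,-1,0]
  ]
}}

```text
time_s: 42.0
position: [0.4268, -0.3859, 0.0653]
orientation: [[-0.185, 0.983, -0.0], [0.983, 0.185, 0.0], [0.0, -0.0, -1.0]]
wrist_force: [-0.4, 0.0, -0.7]
gripper_width: 0.183
```

>>> {"op": "send_rows", "data": {
  "steps": [
    [1,0,0,-1,0],
    [1,0,0,-2.5,0],
    [1,0,0,-4,0],
    [1,0,0,-6,0],
    [1,0,0,-8,0],
    [1,0,0,-9,0],
    [1,0,0,-9,0],
    [1,0,0,-9,0],
    [1,0,0,-9,0],
    [1,0,0,-9,0]
  ]
}}

```text
time_s: 43.25
position: [0.4267, -0.3857, 0.1546]
orientation: [[-0.185, 0.983, -0.001], [0.983, 0.185, 0.001], [0.001, -0.001, -1.0]]
wrist_force: [0.7, -0.3, -0.6]
gripper_width: 0.176
```

```bash
python3 -c "
from h import *
o=look('k21');p=o['scene'][0]
go(.458,.0335,.16,.2)
cv2.imwrite('pics/k21.png',cv2.resize(p[160:280,50:170],None,fx=5,fy=5))
"
```

```text
t 43.35 pos [ 0.4268 -0.3859  0.1549] yaw 0.186 w 0.183 F [ 0.8 -0.4 -0.6] -> [40.64 10.82 -0.49] spin -0.014
```

View pics/k21.png

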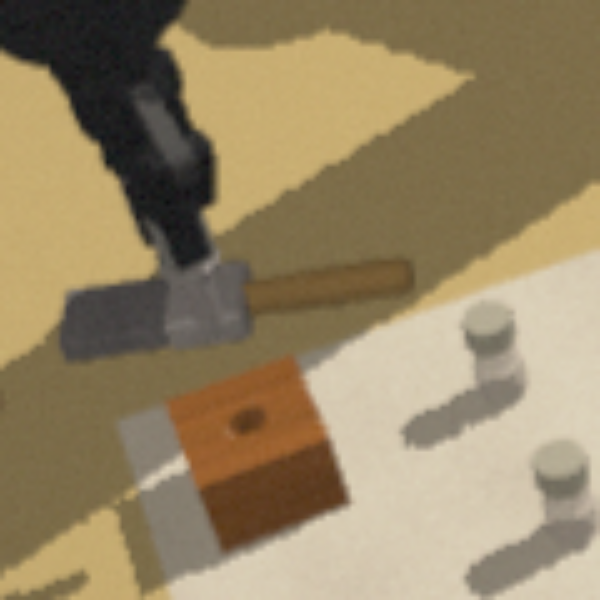

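>>> {"op": "send_rows", "data": {
  "steps": [
    [1,2,0.5,-1.5,0],
    [1,7,1.9,-2,0],
    [1,12.5,3.3,-2,0],
    [1,18,4.8,-2,0],
    [1,23.5,6.3,-2,0],
    [1,29,7.7,-2,0],
    [1,34,9,-2,0],
    [1,38,10.1,-2,0],
    [1,40.6,10.8,-2,0],
    [1,40.6,10.8,-2,0]
  ]
}}

```text
time_s: 44.6
position: [0.4571, 0.0353, 0.1762]
orientation: [[-0.189, 0.982, 0.0], [0.982, 0.189, 0.0], [0.0, 0.0, -1.0]]
wrist_force: [0.0, -0.1, -0.3]
gripper_width: 0.184
```

>>> {"op": "send_rows", "data": {
  "steps": [
    [1,0,0,0,0],
    [1,0,0,0,0],
    [1,0,0,0.5,0],
    [1,0,0,1,0],
    [1,0,0,1.2,0],
    [1,0,0,1.2,0],
    [1,0,0,1.2,0],
    [1,0,0,1.2,0],
    [1,0,0,1.2,0],
    [1,0,0,1.2,0]
  ]
}}

```text
time_s: 45.85
position: [0.458, 0.033, 0.1634]
orientation: [[-0.185, 0.983, 0.0], [0.983, 0.185, -0.0], [-0.0, 0.0, -1.0]]
wrist_force: [-0.5, -0.0, 0.1]
gripper_width: 0.185
```

```bash
python3 -c "
from h import *
o=look('k22');p=o['scene'][0];t=o['top'][0]
go(.458,.0335,.16,.2)
cv2.imwrite('pics/k22.png',cv2.resize(p[130:210,230:310],None,fx=7.5,fy=7.5,interpolation=cv2.INTER_CUBIC))
cv2.imwrite('pics/k22t.png',cv2.resize(t[180:260,190:270],None,fx=7.5,fy=7.5,interpolation=cv2.INTER_CUBIC))
s=r.read_state();q=s['position'];print(proj('scene',[q-[0,0,.0096],q-[0,0,.0516],[.458,.0335,.09]]))
"
```

```text
t 45.95 pos [0.458  0.033  0.1634] yaw 0.186 w 0.182 F [ 0.7 -0.1 -1.2] -> [0.05 0.01 0.34] spin -0.014
[[266.27402286 158.24633978]
 [266.24976822 171.95347203]
 [266.4340372  178.71729423]]
```

View pics/k22.png

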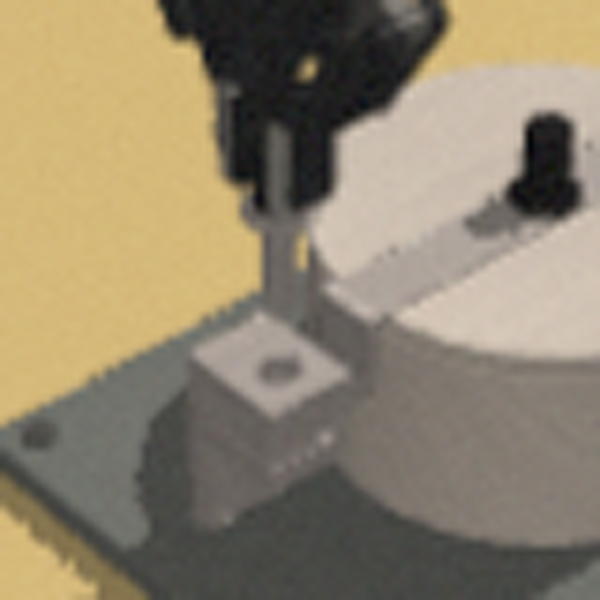

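View pics/k22t.png

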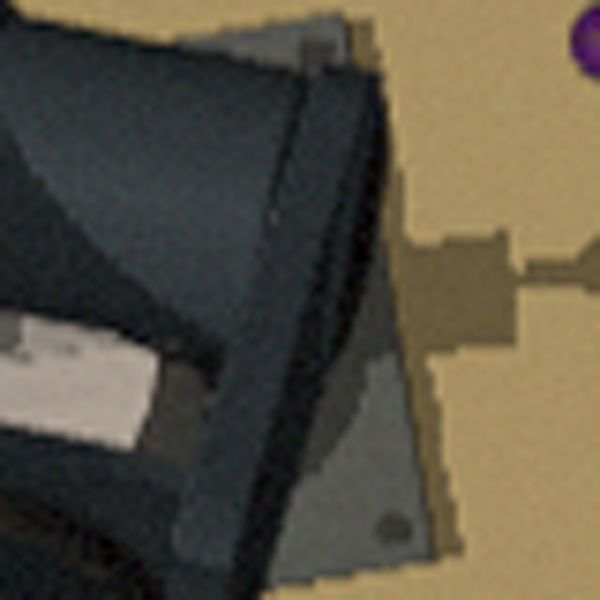

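```bash
python3 -c "
from h import *
K,R,t=cam('scene');print(R[0],R[1],R[2])
p,d=vision.camera('scene');W=cloud('scene',d)
for v in range(160,176):
  print(v,[tuple((W[v,u]*1000).round(0).astype(int)) for u in range(263,273)])
"
```

```text
[ 0.46537623  0.88483143 -0.0223229 ] [ 0.58339583 -0.32560798 -0.74406233] [-0.66563825  0.33324584 -0.66773718]
160 [(np.int64(460), np.int64(23), np.int64(154)), (np.int64(466), np.int64(22), np.int64(158)), (np.int64(466), np.int64(25), np.int64(157)), (np.int64(467), np.int64(27), np.int64(157)), (np.int64(470), np.int64(28), np.int64(158)), (np.int64(468), np.int64(32), np.int64(156)), (np.int64(470), np.int64(34), np.int64(156)), (np.int64(469), np.int64(37), np.int64(154)), (np.int64(472), np.int64(38), np.int64(156)), (np.int64(412), np.int64(76), np.int64(101))]
161 [(np.int64(287), np.int64(118), np.int64(-2)), (np.int64(289), np.int64(120), np.int64(-3)), (np.int64(466), np.int64(25), np.int64(154)), (np.int64(468), np.int64(27), np.int64(155)), (np.int64(469), np.int64(29), np.int64(154)), (np.int64(470), np.int64(31), np.int64(155)), (np.int64(472), np.int64(33), np.int64(155)), (np.int64(302), np.int64(133), np.int64(1)), (np.int64(412), np.int64(72), np.int64(99)), (np.int64(413), np.int64(75), np.int64(99))]
162 [(np.int64(294), np.int64(114), np.int64(0)), (np.int64
[... 5897 characters left out ...]
1)), (np.int64(445), np.int64(48), np.int64(90)), (np.int64(367), np.int64(96), np.int64(15)), (np.int64(412), np.int64(73), np.int64(56)), (np.int64(418), np.int64(72), np.int64(61))]
175 [(np.int64(438), np.int64(35), np.int64(86)), (np.int64(441), np.int64(36), np.int64(89)), (np.int64(446), np.int64(36), np.int64(92)), (np.int64(444), np.int64(40), np.int64(89)), (np.int64(447), np.int64(41), np.int64(91)), (np.int64(447), np.int64(44), np.int64(90)), (np.int64(450), np.int64(45), np.int64(92)), (np.int64(448), np.int64(50), np.int64(88)), (np.int64(411), np.int64(74), np.int64(52)), (np.int64(418), np.int64(73), np.int64(57))]<string>:6: RuntimeWarning: invalid value encountered in cast
```

>>> {"op": "send_rows", "data": {
  "steps": [
    [1,0,0.1,0.3,0],
    [1,0,0.1,0.8,0],
    [1,0,0.1,1.3,0],
    [1,0,0.1,1.7,0],
    [1,0,0.1,2.1,0],
    [1,0,0.1,2.4,0],
    [1,0,0.1,2.7,0],
    [1,0,0.1,3.0,0],
    [1,0,0.1,3.2,0],
    [1,0,0.1,3.2,0]
  ]
}}

```text
time_s: 47.25
position: [0.4588, 0.0331, 0.1312]
orientation: [[-0.185, 0.983, -0.0], [0.983, 0.185, 0.0], [0.0, -0.0, -1.0]]
wrist_force: [0.3, -0.7, -0.5]
gripper_width: 0.18
```

```bash
python3 -c "
from h import *
o=look('k23');p=o['scene'][0]
go(.458,.0335,.0996,.2);print(r.read_state()['wrist_torque'])
cv2.imwrite('pics/k23.png',cv2.resize(p[130:210,230:310],None,fx=7.5,fy=7.5,interpolation=cv2.INTER_CUBIC))
"
```

```text
t 47.35 pos [0.459  0.0331 0.1314] yaw 0.186 w 0.183 F [ 0.5  1.  -0.3] -> [ 0.05 -0.09  3.18] spin -0.014
[-0.03525524  0.00342222  0.01040652]
```

View pics/k23.png

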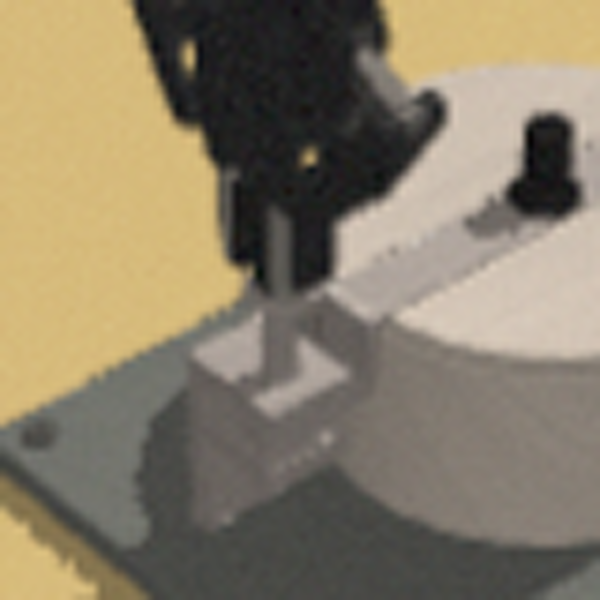

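>>> {"op": "send_rows", "data": {
  "steps": [
    [1,0,0,0.3,0],
    [1,0,0,0.6,0],
    [1,0,0,0.9,0],
    [1,0,0,1.2,0],
    [1,0,0,1.5,0],
    [1,0,0,1.7,0],
    [1,0,0,1.9,0],
    [1,0,0,2.1,0],
    [1,0,0,2.2,0],
    [1,0,0,2.2,0]
  ]
}}

```text
time_s: 48.6
position: [0.4589, 0.0331, 0.1092]
orientation: [[-0.185, 0.983, -0.0], [0.983, 0.185, 0.0], [0.0, -0.0, -1.0]]
wrist_force: [0.0, 0.4, -0.6]
gripper_width: 0.183
```

>>> {"op": "send_rows", "data": {
  "steps": [
    [1,0,0,0.2,0],
    [1,0,0,0.4,0],
    [1,0,0,0.6,0],
    [1,0,0,0.75,0],
    [1,0,0,0.85,0],
    [1,0,0,0.95,0],
    [1,0,0,1.0,0],
    [1,0,0,1.05,0],
    [1,0,0,1.1,0],
    [1,0,0,1.1,0]
  ]
}}

```text
time_s: 49.85
position: [0.4589, 0.0331, 0.0994]
orientation: [[-0.185, 0.983, 0.001], [0.983, 0.185, -0.0], [-0.0, 0.001, -1.0]]
wrist_force: [-1.4, 0.3, 11.2]
gripper_width: 0.183
```

>>> {"op": "send_rows", "data": {
  "steps": [
    [0.4,0,0,1.1,0],
    [0.3,0,0,-0.1,0],
    [0.3,0,0,-0.1,0],
    [0.2,0,0,-0.1,0],
    [0.2,0,0,-0.1,0],
    [0.2,0,0,-1,0],
    [0.2,0,0,-3,0],
    [0.2,0,0,-6,0],
    [0.2,0,0,-9,0],
    [0.2,0,0,-10,0]
  ]
}}

```text
time_s: 51.1
position: [0.4598, 0.033, 0.2001]
orientation: [[-0.185, 0.983, 0.004], [0.983, 0.185, -0.001], [-0.001, 0.003, -1.0]]
wrist_force: [0.7, 0.3, -0.1]
gripper_width: 0.396
```

```bash
python3 -c "
from h import *
o=look('k24');p=o['scene'][0]
go(.458,-.15,.2,.2)
cv2.imwrite('pics/k24.png',cv2.resize(p[120:210,230:330],None,fx=6,fy=6,interpolation=cv2.INTER_CUBIC))
"
```

```text
t 51.20 pos [0.4594 0.0331 0.1992] yaw 0.186 w 0.400 F [-0.2  0.4 -0.6] -> [-17.96  -3.53  -0.08] spin -0.014
```

View pics/k24.png

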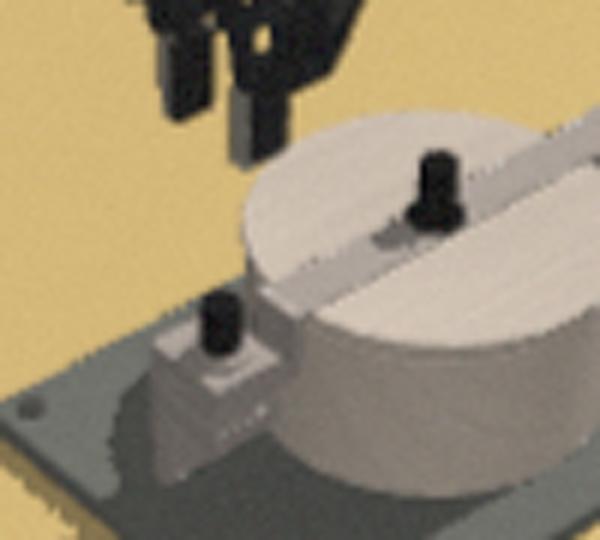

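>>> {"op": "send_rows", "data": {
  "steps": [
    [0.2,-2,0,0,0],
    [0.2,-5,-1,-1,0],
    [0.2,-9,-2,-2,0],
    [0.2,-13,-3,-2,0],
    [0.2,-17,-3.5,-2,0],
    [0.2,-20,-4,-2,0],
    [0.2,-22,-4,-2,0],
    [0.2,-22,-4,-2,0],
    [0.2,-22,-4,-2,0],
    [0.2,-22,-4,-2,0]
  ]
}}

```text
time_s: 52.45
position: [0.46, -0.1891, 0.2182]
orientation: [[-0.186, 0.982, -0.001], [0.982, 0.186, 0.001], [0.001, -0.001, -1.0]]
wrist_force: [-0.2, -0.0, 0.4]
gripper_width: 0.396
```

```bash
python3 -c "
from h import *
o=look('k25');p=o['scene'][0];t=o['top'][0];W=cloud('top',o['top'][1])
cv2.imwrite('pics/k25.png',np.vstack([cv2.resize(p[130:210,220:340],None,fx=5,fy=3.6),cv2.resize(t[180:260,120:250],(600,290))]))
print((W[214:222,218:230,2]*1000).round(0))
print(r.read_state()['wrist_force'])
"
```

```text
[[ 89.  85.  89.  89.  94.  97.  94.  97.  95.  88.  88.  87.]
 [ 86.  91.  89.  91. 119. 120. 120. 115.  96.  96.  90.  92.]
 [ 89.  91.  89. 120. 116. 120. 118. 119. 121.  94.  89.  84.]
 [ 90.  89.  95. 116. 118. 118. 120. 120. 119.  92.  90.  92.]
 [ 80.  90.  92. 118. 119. 120. 118. 121. 116.  99.  96.  94.]
 [ 79.  87.  95. 122. 121. 122. 118. 114. 116.  93.  91.  88.]
 [ 79.  88.  92.  90. 117. 117. 113. 116. 102.  98.  94.  84.]
 [ 75.  88.  92.  97.  95.  93.  95.  91.  93.  nan  93.  89.]]
[ 0.59150988 -0.20601542  0.18666022]
```

View pics/k25.png

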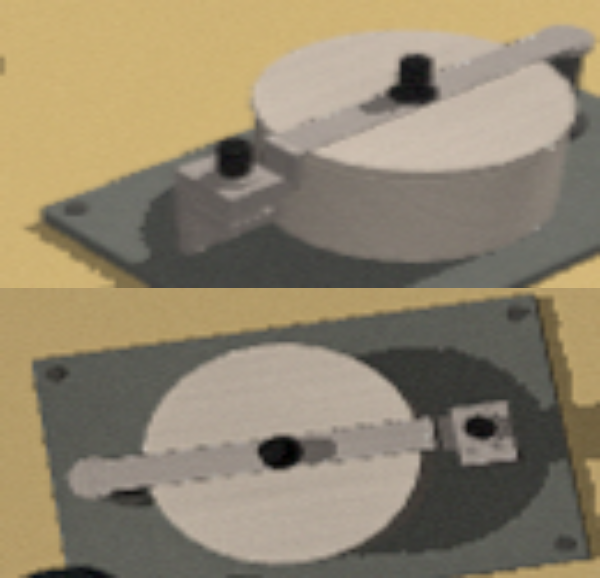

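View pics/k25_scene.png

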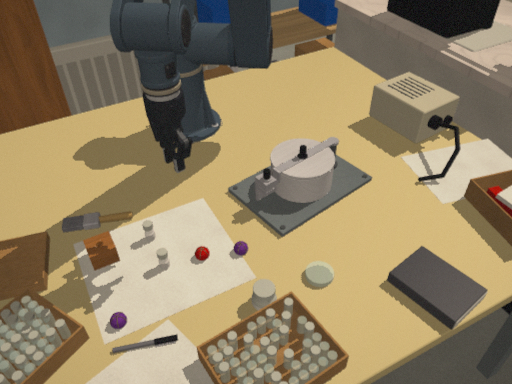

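View pics/k25_top.png

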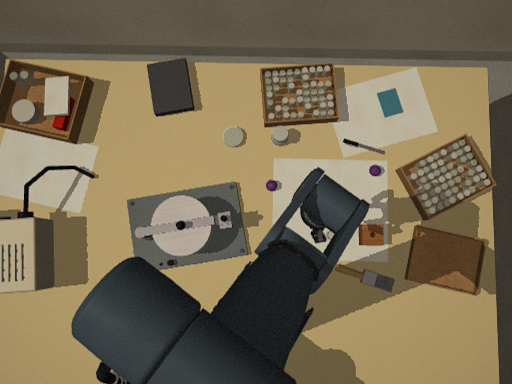

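```bash
python3 -c "
from workcell import hand_in
print(hand_in())"
```

```text
the job is handed in; nothing more can be done
None
```

I carried out the whole task and handed it in at about 52.6 s of the 210 s allowed. The hand-in gave no verdict.

**What I did**
- I swung the lid wide open.
- Three tan urchins were on the bench, and I lowered each one to the pot floor before letting go. I left the purple and red look-alikes alone.
- I swung the lid shut until it met the firm stop, at about 7 N.
- I put the pin down through fork and lug. It seated with about 11 N of upward reaction, and then I released everything.

**Last checks**
- **Pin:** its grip top reads about 118–120 mm above the bench; 118 mm is expected when the head sits flat on the fork. It looks upright and centred in both views.
- **Lid:** both pictures show the lug in the fork.
- **Urchins:** I saw all three lying apart on the pot floor before the lid closed. None is left on the bench.
- **Bystanders:** those visible in the last pictures had not noticeably moved.
- **Robot:** it is clear of everything, with no wrist force beyond noise.

**Problems along the way**
- While lowering the third urchin, the gripper lightly touched the pot rim at about 4 N. I shifted it about 3 mm before letting go.
- The two cameras disagreed by up to about 4 mm on the fork hole, so I took a value in between. The pin went in without side force.

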